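Fit the throwing gauge to the potter's wheel and set it to the sample pot

ROBOT

A 7-joint arm with a two-finger parallel gripper is mounted at the origin on the work surface. World frame = base frame: x ahead of the robot, y to its left, z up, the work surface at z = 0. Lengths are in m, angles in degrees, forces in N, time in s.
With the tool pointing down it reaches from about 0.425 to 0.875 m from the base axis. Payload 4.7 kg.
Tool frame: the origin (TCP) lies midway between the tips of the shut fingers; the grasp point (between the pads) lies 19 mm behind it; y points along the fingers, x is the direction in which the jaws open and shut, and the axes are right-handed (so a half turn about y gives the same grasp; the last joint's range is limited). The gripper opens to 87 mm and grips with 3 to 60 N. Pads are 19 mm wide; open, the fingers measure 117 mm over their backs; the gripper's body (75 mm by 190 mm) begins 51 mm behind the grasp point.
Start: joints at [75.464, 18.392, -4.016, 83.108, 1.295, 78.541, -3.26], TCP at [0.172, -0.627, 0.223] pointing down, gripper open.
Joint ranges: [-163.93, 163.93], [-17.29, 119.83], [-79.2, 71.16], [3.27, 140.29], [-89.18, 269.18], [5.43, 117.66], [-154.24, 154.24]. Speed limits (degrees/s): [147.25, 147.25, 180, 180, 180, 180, 180].

INTERFACE

Orientations are given as [roll, pitch, yaw] about the fixed x, y, z axes, in that order (R = Rz(yaw) Ry(pitch) Rx(roll)).
In Python, from cell import env gives the robot as it stands.
- The arm moves only by the tool carry_out, never from a script. Its argument "targets" is a list of rows, each a list of 2 entries, a list of its own where there are three numbers: the shift along the tool's x, y, z in mm, then the turn, a rotation vector about the tool's x, y, z in degrees. A call has 1 to 12 rows; each row shifts and turns the commanded pose from where the row before left it, along the tool's axes as they then stand; what a row does not reach is not made up. A row lasts 1/10 s, in which the tool goes at most 50 mm and 8.59 degrees, less where a joint would pass 70% of its speed; a pose out of reach is approached as far as the arm can. A call with a gripper value outside its range is refused whole. "jaw" is the opening, from 0 (shut) to 1 (fully open), set as the call begins (left out, the last holds). The fingers move at their own pace and stop on an object; "squeeze" is the grip in N (left out, the last holds). Time passes only in rows, so rows that do not move let the fingers close. It gives the time, the measured TCP pose, the force and the opening at its end, in the units of the state.
- env.get_obs(): the state, without advancing time (a new reading comes with each control period).
- env.read_camera(name): name is "scene" or "top"; returns the picture (400x640x3 uint8, red, green, blue); there is no depth.
- env.get_calibration(name): a dict with "fx", "fy", "cx", "cy" (pixels), "R" (3x3) and "t" (3): a world point X has camera coordinates R X + t. Camera axes: x right, y down, z forward; pixel columns grow to the right and rows downward; lengths in m; the calibration is good to about 2 mm. A picture is of the moment at which its call begins. get_calibration takes no time and is no camera call.
- env.sign_off(): hands the job in, once; it reports no verdict.
Trained networks look in the newest picture that a camera, given by its name, has taken for a name from the list of things; names that differ only in an ending like _2 or _b are one class to them, and where a whole thing is asked for, a point or a joint stands for the part that bears it (a point fixed in the world has none). Each returns a list of dicts, best first, with "p" (0 to 1); they miss things now and then, are a little off and sometimes report something else, mostly with a low value. They report only what shows in the picture. A call takes as long as a camera call. They do not tell look-alikes from the thing itself.
- env.outline_of(camera, label): "mask" (400x640 bool, what is visible of it) and "xy" ([column, row] in pixels, amid what is visible of it).
The state is a dict: "time_s": time; "qpos": joint angles; "joint_velocities": joint speeds; "effort": joint torques, N m; "tool_pos": TCP position; "tool_rot": TCP orientation; "force": force on the tool from outside, world axes, zero at the start; "wrist_torque": the same for the moment, N m; "grip_width": finger opening in m.
Only numpy, scipy, OpenCV 4.12 (cv2) and the standard library are available. Lean on these libraries where they do the work, as an engineer would, in place of code of your own. Each camera call takes 0.05 s, during which the arm holds its last target.

TASK

Mount the throwing gauge beside the wheel: gently lower its keyhole base flat over the two screw heads on the deck, slide it along until the screws lock home at the ends of the slots, then swing the red-handled catch fully shut behind it. Then set the gauge to the sample pot: bring the pointer down level with the top of the pot's wall, just below the edge of the rim, and in until its tip just touches the outside of the pot, and let go. Do not shove the pot off centre or disturb the other loose things on the bench.

Things in the scene. Friction and masses are not known exactly. Their poses are not given: they have to be found in the camera images.
- wheel: FIXED grey deck plate of a built-in potter's wheel, 370 x 470 mm, 6 mm thick, lying on the bench, with a round aluminium wheelhead in a low blue splash pan (radius 155 mm, rim 34 mm above the deck). +x is the way the gauge's base slides to lock, +y points from the mount to the wheel. Origin on the bench, straight under point mount.
- mount (a point): point on the deck's top face where the gauge's origin lies when the gauge is locked home; axes as the deck. To go down over the screw heads the gauge's origin must be 24 mm short of home, at (-24, 0) mm from here, its axes parallel to the deck's. All screws, pivot and wheel are fixed to the deck.
- screw0 (a point): near upright shoulder screw, at (-62, 0) mm from point mount: shank 8 mm diameter, brass head 16 mm diameter with a conical top edge (11 mm across at the top), underside of head 6.5 mm and top 12.5 mm above the deck. The point is the centre of the head's top
- screw1 (a point): the same on the far screw, at (+38, 0) mm from point mount
- head (a point): centre of the wheelhead's top face (radius 125 mm), at (+16, +218) mm from point mount, 55 mm above the deck
- gauge: the LOOSE throwing gauge, 0.94 kg with all its parts, standing upright on the bench at the start. Green steel base 160 (x) x 90 (y) x 5 mm, origin at the centre of its underside. Two keyholes along its x centre line, a square post on its centre, a push lip along its -x end, a pointer across it along y.
- hole0 (a point): centre of the near round keyhole opening, at the base's top face, at (-38, 0) mm from the gauge's origin; 22 mm diameter. An 11 mm wide slot runs from it to -x of the gauge; its end stops the screw 24 mm from this centre. The far keyhole is the same, its round opening at (+62, 0) mm
- post (a point): centre of the top of the gauge's square steel post, 14 x 14 mm, aligned with the base's axes, 250 mm above the base's underside. At the start the top 58 mm or more of it, above the carriage, is free to grip from above. At its foot a green socket 30 x 30 mm, up to 27 mm above the underside
- lip (a point): middle of the outer (-x) face of the gauge's bent-up push lip, 80 mm to -x of the gauge's origin, 12 mm above the underside; the lip is 90 mm wide along y, 21 mm tall, 5 mm thick. Pushing the base along on the deck takes about 7 to 12 N
- carriage (a joint): height of the black carriage (38 x 26 x 24 mm high) on the post, m: 0 = pointer axis 180 mm above the base's underside, growing DOWN to 0.085; it carries the pointer, stays where it is put (friction 2 N)
- pointer (a joint): reach of the pointer through the carriage, m, from -0.01, growing towards +y of the gauge up to 0.075; at 0 the tip lies 121 mm to +y of the gauge's origin. Stays where it is put (friction 1.2 N)
- tip (a point): point of the pointer, a brass rod of 8 mm diameter along the gauge's y, tapering over its last 20 mm to 3 mm; it runs 16 mm to +x of the post's centre line
- knob (a point): centre of the pointer's red knob, a cylinder 20 mm in diameter and 26 mm long along the gauge's y, on the rod's outer end, 254 mm from the tip; can be pinched from above (along the gauge's x) and moves both carriage and pointer
- catch_pivot (a point): pivot of the swing catch, on the deck's top face at (-89.5, +66) mm from point mount; vertical axis
- catch (a joint): angle of the swing catch, a flat steel bar 75 mm long, 15 mm wide, its top 12 mm above the deck: 0 = it points to -x of the deck (open), 1.57 = fully shut (end stop), lying towards -y across the deck, 2 mm behind the lip of a gauge that is home. It turns counter-clockwise from above, friction 0.05 N m, and stays where it is left. It cannot shut if the gauge is not home
- catch_handle (a point): on the catch's upright red handle, a cylinder 14 mm in diameter that reaches from 12 to 58 mm above the deck, 65 mm from the pivot; the point is on its axis, 40 mm above the deck
- pot: LOOSE terracotta sample pot standing on the wheelhead, about centred, 85 mm high, 0.5 to 0.9 kg, 5 mm wall; outside radius 46 mm at the rim, 41 mm at 25 mm below it. Origin at the centre of its underside
- rim (a point): centre of the pot's mouth, at rim height (top edge of the wall)
- vase: bystander: white bottle vase, 84 mm in diameter, 104 mm high; origin under its centre
- beaker: bystander: clear plastic beaker, 72 mm in diameter, 100 mm high; origin under its centre
- jar: bystander: amber jar with a black lid, 66 mm in diameter, 85 mm high; origin under its centre
- brush: bystander: round brush, 200 mm long, lying flat
- flat_brush: bystander: flat glaze brush, 175 mm long, 45 mm wide, lying flat
- rib: bystander: wooden throwing rib, 122 x 45 x 6 mm, lying flat
Not all that is in view belongs to the job. What is shaped like the pot but green or yellow is not meant.

How it is judged:
By the outcome, as a careful person would: the job done as asked, in the order asked, and still so for the second after the job is handed in, with the robot touching nothing.
It also fails if it takes over 67 s, if anything falls off the work surface, if the arm or the gripper's body presses on something with over 40 N, if the wrist force passes 120 N, or if a joint passes its speed limit or range.

## Working session

There is one attempt and no reset: what is moved stays moved. The work goes in short steps, Python scripts to look and compute and a tool call to move; the robot and the scene stay as the last step left them, time stands still between calls to the robot, and variables do not carry over. Pictures are saved under pics/ and viewed, and the job is handed in when it is done.

Besides the shell and the picture viewer there is one more tool, called after "Call:" by a JSON object that holds its "fn" and its "kwargs", one argument or row to a line. carry_out: Moves the arm, as the interface text tells. Its arguments: {"type":"object","properties":{"targets":{"type":"array","items":{"type":"array"}},"jaw":{"type":"number"},"squeeze":{"type":"number"}},"required":["targets"]}

```bash
ls; mkdir -p pics
python3 - <<'E'
from cell import env
import cv2,json
o=env.get_obs();print(o)
for n in("scene","top"):
    im=env.read_camera(n);cv2.imwrite(f"pics/{n}0.png",im[:,:,::-1]);c=env.get_calibration(n);print(n,c)
E
```

```text
pics
{'time_s': 0.0, 'qpos': array([75.46401234, 18.44002614, -4.01676396, 83.17508385,  1.29420133,
       78.54124735, -3.25986473]), 'joint_velocities': array([-0.02748947,  0.08438458,  0.06293406,  0.02598813, -0.02441435,
       -0.02148667, -0.04378406]), 'effort': array([-4.25016433e-04, -4.91282451e+01, -4.04550070e-01, -3.12525773e+01,
       -6.40596240e-02,  4.38896427e-02,  1.75153496e-04]), 'tool_pos': array([ 0.17181742, -0.62629939,  0.22144914]), 'tool_rot': array([-90.00461408,   0.11115163, -74.65311767]), 'force': array([-0.81205607,  0.57341879, -0.54221344]), 'wrist_torque': array([-0.01440455, -0.01168997, -0.01252742]), 'grip_width': 0.08697861618715252}
scene {'fx': 369.69964437270517, 'fy': 369.69964437270517, 'cx': 321.1242081043101, 'cy': 198.16581022965016, 'R': array([[ 0.62879891,  0.7775107 ,  0.00943601],
       [ 0.61765228, -0.49207062, -0.61349179],
       [-0.47235325,  0.39159114, -0.78964472]]), 't': array([-0.26392894, -0.27653738,  1.68675991])}
top {'fx': 466.12880356319175, 'fy': 466.12880356319175, 'cx': 324.2218022708739, 'cy': 193.52708909430748, 'R': array([[-0.02717907, -0.99961992,  0.00461764],
       [-0.97904581,  0.0256865 , -0.20201361],
       [ 0.20181822, -0.01001142, -0.97937183]]), 't': array([-0.10578497,  0.5695558 ,  1.59569608])}
```

View pics/scene0.png

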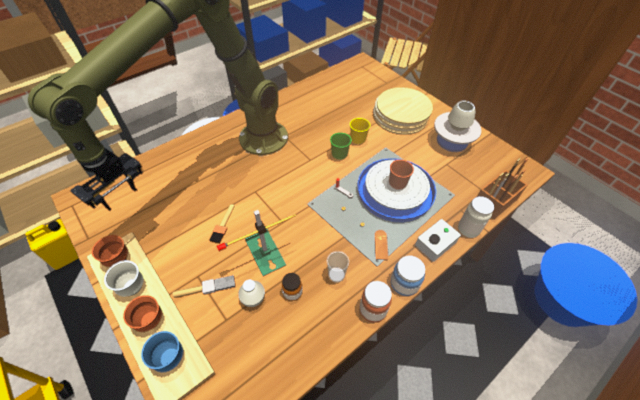

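View pics/top0.png

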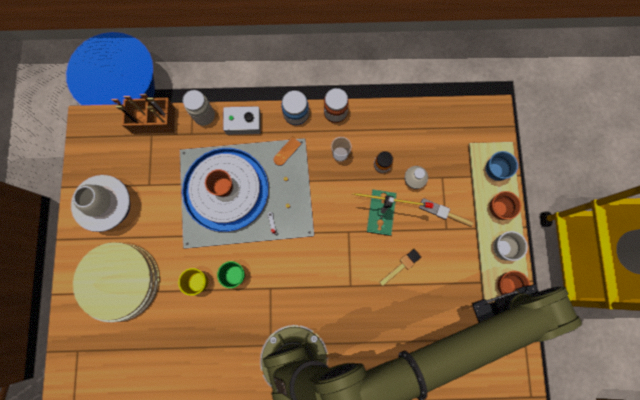

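```bash
cat > h.py <<'E'
from cell import env
import numpy as np, cv2
from scipy.spatial.transform import Rotation as Ro
C={n:env.get_calibration(n) for n in("scene","top")}
def proj(n,X):
    c=C[n];p=np.atleast_2d(X)@c["R"].T+c["t"];return np.c_[c["fx"]*p[:,0]/p[:,2]+c["cx"],c["fy"]*p[:,1]/p[:,2]+c["cy"]]
def onz(n,uv,z):
    c=C[n];d=c["R"].T@np.array([(uv[0]-c["cx"])/c["fx"],(uv[1]-c["cy"])/c["fy"],1]);o=-c["R"].T@c["t"];return o+d*(z-o[2])/d[2]
def tri(a,b):
    A=[];
    for n,uv in(("scene",a),("top",b)):
        c=C[n];P=np.c_[c["R"],c["t"]];u=(uv[0]-c["cx"])/c["fx"];v=(uv[1]-c["cy"])/c["fy"];A+= [u*P[2]-P[0],v*P[2]-P[1]]
    A=np.array(A);return np.linalg.lstsq(A[:,:3],-A[:,3],rcond=None)[0]
def crop(n,im,x0,y0,x1,y1,f,name,pts=[]):
    k=cv2.resize(im[y0:y1,x0:x1,::-1],None,fx=f,fy=f,interpolation=cv2.INTER_CUBIC).copy()
    for (u,v) in pts: cv2.circle(k,(int((u-x0+.5)*f),int((v-y0+.5)*f)),3,(255,0,255),1)
    cv2.imwrite("pics/"+name,k)
E
python3 - <<'E'
from h import *
t=env.read_camera("top");s=env.read_camera("scene")
crop("top",t,170,130,320,255,5,"t_deck.png");crop("top",t,340,150,480,250,5,"t_g.png")
crop("scene",s,300,140,460,260,5,"s_deck.png");crop("scene",s,170,190,320,310,5,"s_g.png")
for l in ["wheel","screw0","screw1","gauge","hole0","post","lip","carriage","pointer","tip","knob","catch","catch_handle","pot","rim","head","vase","beaker","jar","brush","flat_brush","rib"]:
  for n in("scene","top"):
    r=env.outline_of(n,l);print(l,n,[(np.round(q["xy"],1).tolist(),int(q["mask"].sum()),round(q["p"],2)) for q in r[:4]])
E
```

```text
wheel scene [([379.2, 204.5], 8041, 0.62)]
wheel top [([246.2, 199.7], 11590, 0.64), ([405.3, 200.6], 212, 0.26)]
screw0 scene [([379.8, 201.8], 7984, 0.74)]
screw0 top [([245.9, 198.2], 11901, 0.87), ([383.0, 210.7], 1171, 0.68)]
screw1 scene [([379.8, 201.8], 7984, 0.74)]
screw1 top [([245.9, 198.2], 11901, 0.87), ([383.0, 210.7], 1171, 0.68)]
gauge scene [([219.6, 231.9], 321, 0.37), ([254.7, 233.0], 316, 0.19)]
gauge top [([382.2, 213.9], 1071, 0.87), ([336.7, 147.2], 408, 0.19)]
hole0 scene [([261.7, 244.8], 1423, 0.82)]
hole0 top [([381.6, 209.6], 1240, 0.89)]
post scene [([261.7, 246.4], 1207, 0.9)]
post top [([381.7, 207.1], 1206, 0.76), ([244.2, 195.4], 11522, 0.36)]
lip scene [([258.9, 244.7], 1401, 0.81)]
lip top [([383.4, 209.8], 1041, 0.85)]
carriage scene [([258.1, 233.0], 93, 0.64)]
carriage top [([396.8, 203.5], 249, 0.78)]
pointer scene [([240.5, 237.4], 234, 0.62)]
pointer top [([269.6, 222.0], 107, 0.65), ([403.2, 199.6], 225, 0.46)]
tip scene [([221.1, 245.1], 52, 0.79)]
tip top []
knob scene [([238.2, 238.6], 159, 0.54)]
knob top [([398.0, 199.1], 183, 0.6)]
catc
[... 825 characters left out ...]
247, 0.15)]
vase top [([270.5, 222.3], 103, 0.69), ([417.8, 177.9], 412, 0.67)]
beaker scene [([335.4, 268.6], 503, 0.56)]
beaker top [([336.6, 148.4], 375, 0.76), ([268.6, 224.8], 94, 0.15)]
jar scene [([291.8, 288.8], 481, 0.7)]
jar top [([246.5, 196.2], 11602, 0.73), ([381.3, 162.0], 286, 0.52)]
brush scene [([212.1, 285.7], 562, 0.64), ([375.9, 204.1], 7789, 0.41), ([234.0, 239.0], 184, 0.19)]
brush top [([445.1, 212.7], 401, 0.97)]
flat_brush scene [([216.5, 233.3], 253, 0.51)]
flat_brush top [([403.0, 262.6], 401, 0.78), ([245.9, 199.3], 11578, 0.68)]
rib scene [([380.4, 248.4], 378, 0.71), ([380.6, 201.8], 8187, 0.56), ([237.4, 238.8], 204, 0.54)]
rib top [([286.0, 149.7], 375, 0.64)]
```

View pics/t_deck.png

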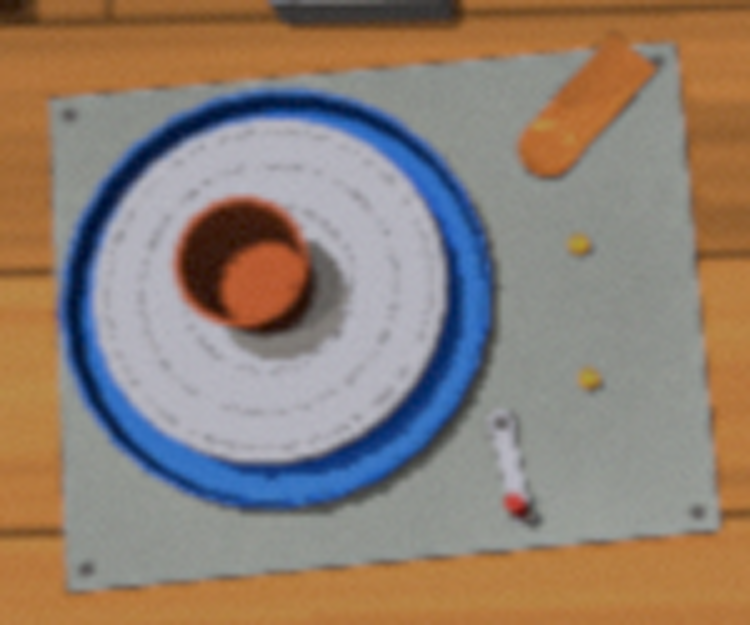

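View pics/t_g.png

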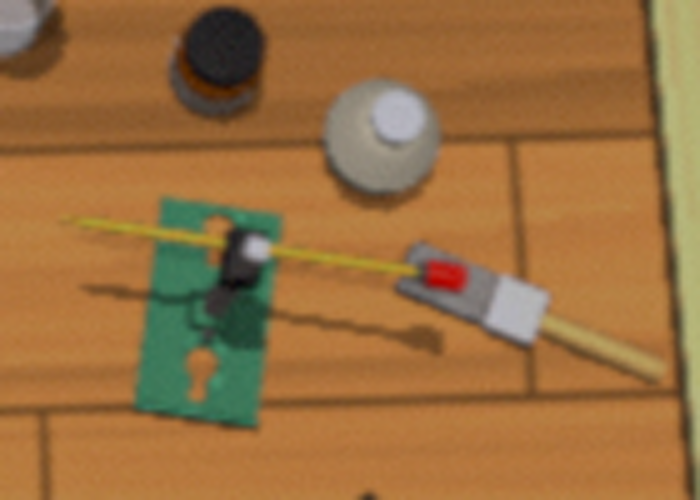

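View pics/s_deck.png

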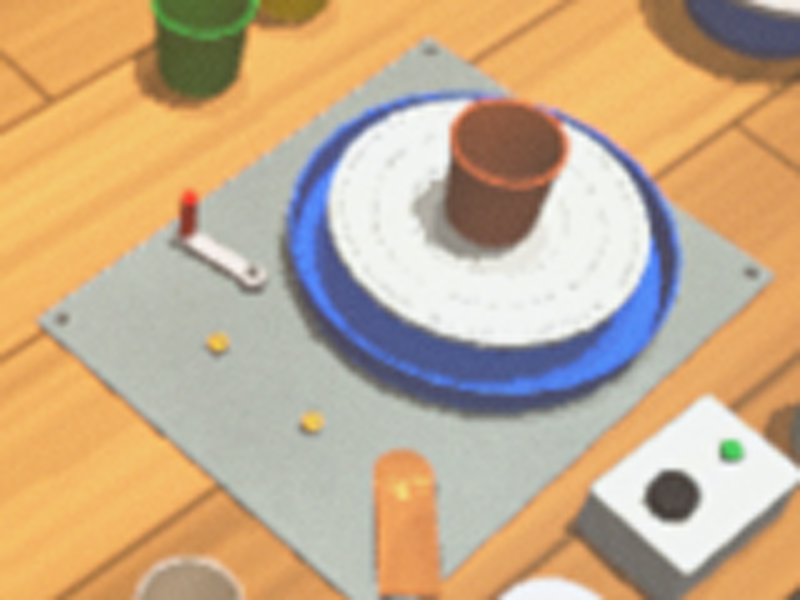

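View pics/s_g.png

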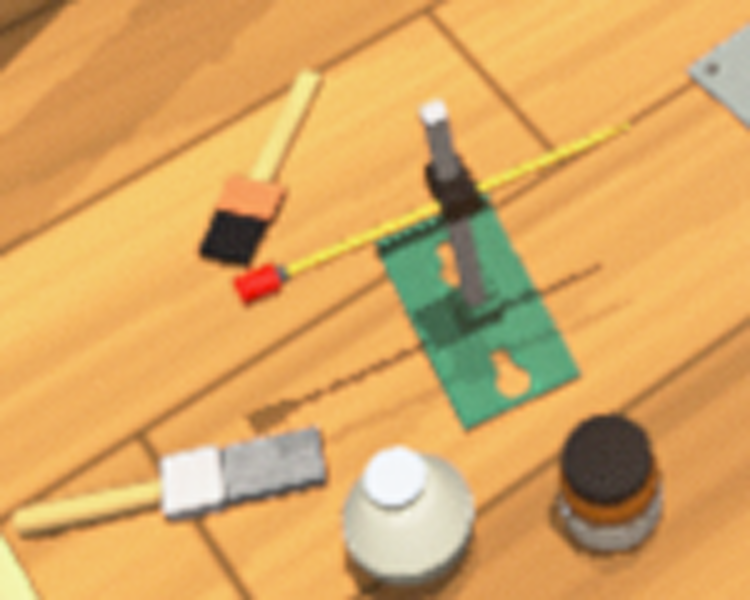

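```bash
cat > fit.py <<'E'
from h import *
from scipy.optimize import least_squares
from scipy.ndimage import map_coordinates, gaussian_filter
def T(p,z):  # p: x,y,yaw(rad); returns fn local->world
    c,s=np.cos(p[2]),np.sin(p[2])
    def f(L):
        L=np.atleast_2d(L).astype(float);return np.c_[p[0]+c*L[:,0]-s*L[:,1],p[1]+s*L[:,0]+c*L[:,1],z+L[:,2]]
    return f
def edgepts(im,a,b,n=25,w=4,trim=.08):
    """find points of max gradient along normals to segment a-b; returns pts"""
    g=gaussian_filter(im.astype(float),(0.7,0.7,0));a=np.array(a);b=np.array(b);d=(b-a)/np.linalg.norm(b-a);nn=np.array([-d[1],d[0]])
    out=[];o=np.arange(-w,w+.01,.1)
    for t in np.linspace(trim,1-trim,n):
        q=a+t*(b-a);P=q+o[:,None]*nn
        pr=np.stack([map_coordinates(g[:,:,k],[P[:,1],P[:,0]],order=1,mode='nearest') for k in range(3)],1)
        gr=np.linalg.norm(pr[3:]-pr[:-3],axis=1);k=gr.argmax()
        if gr[k]>3 and 2<k<len(gr)-3: out.append(q+nn*o[k+1]+nn*.05)
    return np.array(out)
def ldist(pts,a,b):
    d=(b-a)/np.linalg.norm(b-a);return (pts-a)@np.array([-d[1],d[0]])
def yellow(im,box):
    x0,y0,x1,y1=box;h=cv2.cvtColor(im[y0:y1,x0:x1],cv2.COLOR_RGB2HSV).astype(float)
    w=np.clip(h[...,1]-90,0,None)*((h[...,0]>12)&(h[...,0]<40));yy,xx=np.mgrid[y0:y1,x0:x1]
    return np.array([(w*xx).sum(),(w*yy).sum()])/w.sum()
E
cat > deck.py <<'E'
from fit import *
ims={n:env.read_camera(n) for n in("top","scene")}
S={("top",1):yellow(ims["top"],(281,174,292,184)),("top",0):yellow(ims["top"],(283,201,294,211)),
("scene",0):yellow(ims["scene"],(338,203,349,214)),("scene",1):yellow(ims["scene"],(357,219,368,230))}
print(S)
def corners(p):
    x0,y0=p[3],p[4];f=T(p,0.006);return f([[x0,y0,0],[x0+.37,y0,0],[x0+.37,y0+.47,0],[x0,y0+.47,0]])
SC=np.array([[-.062,0,.0105],[.038,0,.0105]])
a=onz("top",S["top",0],.0165);b=onz("top",S["top",1],.0165)
yaw=np.arctan2(*(b-a)[1::-1]);m=a+(b-a)*.62
p=np.r_[m[:2],yaw,-.2,-.08]
# init offsets from corner click BR(-x,-y): top
q=onz("top",(170+719/5-.4,130+528/5-.4),.006)-[m[0],m[1],0];c,s=np.cos(yaw),np.sin(yaw)
p[3],p[4]=c*q[0]+s*q[1],-s*q[0]+c*q[1];print(p)
for cams in(("top",),("scene",),("top","scene")):
  p_=p.copy()
  for it in range(4):
    E=[]
    for n in cams:
        co=proj(n,corners(p_))
        for i in range(4):
            if n=="scene" and i in(1,): tr=.25   # rib corner
            else: tr=.08
            e=edgepts(ims[n],co[i],co[(i+1)%4],n=31,trim=tr,w=[6,4,3,2.5][it])
            E.append((n,i,e))
    def res(p):
        r=[]
        for n in cams:
            pr=proj(n,T(p,.006)(SC));r+=list(2*(pr[0]-S[n,0]))+list(2*(pr[1]-S[n,1]))
            co=proj(n,corners(p))
            for (m_,i,e) in E:
                if m_==n and len(e): r+=list(ldist(e,co[i],co[(i+1)%4])*.3)
        return np.array(r)
    s_=least_squares(res,p_,loss="soft_l1",f_scale=.3);p_=s_.x
  print(cams,np.round(p_,4),"yaw",np.degrees(p_[2]))
  for n in("top","scene"): print(n,(proj(n,T(p_,.006)(SC))-[S[n,0],S[n,1]]).round(2).tolist())
  for (n,i,e) in E:
    co=proj(n,corners(p_)); print(n,i,len(e),np.median(ldist(e,co[i],co[(i+1)%4])).round(2),end="; ")
  print()
np.save("deck.npy",p_)
f=T(p_,.006)
for n,bx in(("top",(170,130,320,255)),("scene",(300,140,460,260))):
    ck=f([[-.0895,.066,.012],[-.1545,.066,.052],[-.1545,.066,.006]])
    th=np.linspace(0,6.28,40);hd=f(np.c_[.016+.125*np.cos(th),.218+.125*np.sin(th),0*th+.055])
    crop(n,ims[n],*bx,5,f"ov_{n}.png",np.r_[proj(n,corners(p_)),proj(n,f(SC)),proj(n,ck),proj(n,hd)])
E
python3 deck.py
```

```text
{('top', 1): array([285.4083558 , 178.60242588]), ('top', 0): array([287.42279942, 205.43145743]), ('scene', 0): array([343.02838063, 208.05676127]), ('scene', 1): array([361.90035587, 224.00533808])}
[ 0.5966782   0.01684688  0.0624232  -0.17692393 -0.0844013 ]
('top',) [ 0.5966  0.0169  0.067  -0.1789 -0.0844] yaw 3.8392432193112582
top [[0.06, -0.03], [-0.06, 0.03]]
scene [[-0.54, -0.2], [-0.54, -0.23]]
top 0 31 -0.07; top 1 25 -0.24; top 2 26 0.02; top 3 31 -0.23; 
('scene',) [ 0.5987  0.0179  0.0683 -0.1804 -0.0838] yaw 3.9142915328512706
top [[-0.19, -0.58], [-0.34, -0.5]]
scene [[-0.02, 0.02], [0.02, -0.02]]
scene 0 31 -0.07; scene 1 31 -0.11; scene 2 28 -0.13; scene 3 30 -0.07; 
('top', 'scene') [ 0.5977  0.0172  0.0677 -0.1796 -0.0841] yaw 3.8815333054440138
top [[-0.02, -0.32], [-0.16, -0.24]]
scene [[-0.31, -0.07], [-0.28, -0.1]]
top 0 31 0.04; top 1 25 -0.25; top 2 25 -0.14; top 3 31 -0.08; scene 0 31 -0.25; scene 1 31 -0.04; scene 2 28 0.06; scene 3 31 -0.07;
```

```bash
cat > gauge.py <<'E'
from fit import *
import sys
ims={n:env.read_camera(n) for n in("top","scene")}
BASE=np.array([[-.08,-.045,.005],[.08,-.045,.005],[.08,.045,.005],[-.08,.045,.005]])
def kn(im,box):
    x0,y0,x1,y1=box;h=cv2.cvtColor(im[y0:y1,x0:x1],cv2.COLOR_RGB2HSV);w=(((h[...,0]<6)|(h[...,0]>174))&(h[...,1]>170)&(h[...,2]>90)).astype(float);yy,xx=np.mgrid[y0:y1,x0:x1];return np.array([(w*xx).sum(),(w*yy).sum()])/w.sum()
K={"top":kn(ims["top"],(422,198,436,210)),"scene":kn(ims["scene"],(214,238,230,254))}
print("knob px",K, "tri",tri(K["scene"],K["top"]))
PT={"top":(340+258/5-.4,150+248/5-.4),"scene":(170+433/5-.4,190+108/5-.4)}
print("posttop tri",tri(PT["scene"],PT["top"]))
a=onz("top",(340+ (163+282+257+136)/4/5,150+(200+215+427+408)/4/5),.005)
p0=np.r_[a[:2],-.08]
edges={"top":[0,1,2],"scene":[0,1,2]}  # skip lip edge (3)
for cams in(("top",),("scene",),("top","scene")):
  p=p0.copy()
  for it in range(5):
    E=[]
    for n in cams:
      co=proj(n,T(p,0)(BASE))
      for i in edges[n]:
        E.append((n,i,edgepts(ims[n],co[i],co[(i+1)%4],n=25,w=[6,4,3,2.5,2][it])))
    def res(p):
      r=[]
      for n,i,e in E:
        co=proj(n,T(p,0)(BASE))
        if len(e): r+=list(ldist(e,co[i],co[(i+1)%4]))
      for n in cams:
        r+=list(.7*(proj(n,T(p,0)([[0,0,.25]]))[0]-PT[n]))
      return np.array(r)
    p=least_squares(res,p,loss="soft_l1",f_scale=.3).x
  print(cams,p.round(4),"yaw",np.degrees(p[2]),"posttop res",[(proj(n,T(p,0)([[0,0,.25]]))[0]-PT[n]).round(2) for n in ims])
# joints from knob
def rk(q): return np.concatenate([proj(n,T(p,0)([[.016,.121+q[1]-.254,.18-q[0]]]))[0]-K[n] for n in K])
s=least_squares(rk,[0,0]);print("carriage,pointer",s.x,"res",s.fun.round(2));q=s.x
np.save("gauge.npy",np.r_[p,q])
f=T(p,0);H=[];th=np.linspace(0,6.28,12)
for hx in(-.038,.062): H+= [[hx+.011*np.cos(t),.011*np.sin(t),.005] for t in th]
P=f(np.r_[BASE,np.array(H),[[0,0,.25],[.016,.121+q[1],.18-q[0]],[.016,.121+q[1]-.254,.18-q[0]]]])
crop("top",ims["top"],340,150,480,250,5,"ovg_t.png",proj("top",P));crop("scene",ims["scene"],170,190,320,310,5,"ovg_s.png",proj("scene",P))
E
python3 gauge.py
```

```text
knob px {'top': array([428.72727273, 204.90909091]), 'scene': array([221.19047619, 246.23809524])} tri [ 0.49574744 -0.45959435  0.1765185 ]
posttop tri [ 0.50354198 -0.32593433  0.25288234]
('top',) [ 0.504  -0.3268 -0.1734] yaw -9.934768974733046 posttop res [array([-0.26, -0.15]), array([-0.5 ,  0.85])]
('scene',) [ 0.5057 -0.3258 -0.1819] yaw -10.422496917107022 posttop res [array([-0.63, -0.68]), array([0.1 , 1.03])]
('top', 'scene') [ 0.5048 -0.3262 -0.1759] yaw -10.076707389861385 posttop res [array([-0.47, -0.4 ]), array([-0.18,  0.92])]
carriage,pointer [0.00232133 0.0002539 ] res [-0.37 -0.7  -0.36  0.22]
```

View pics/ov_top.png

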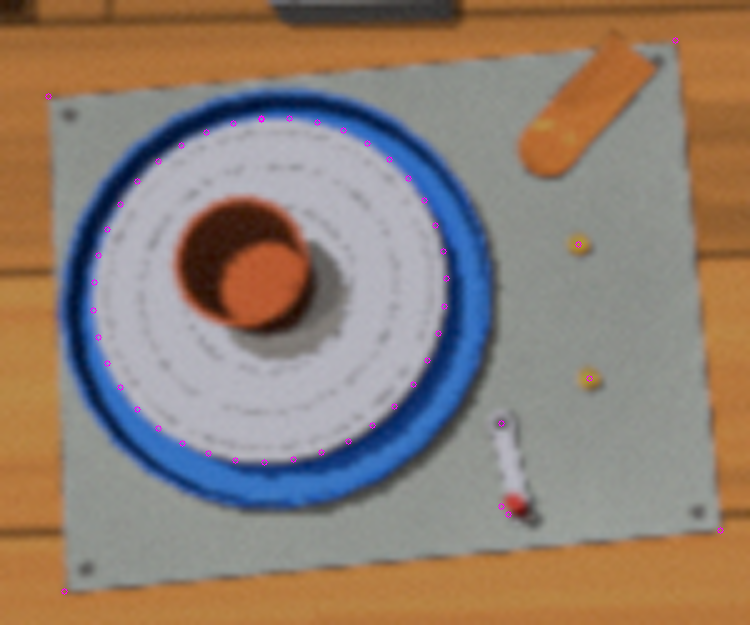

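View pics/ov_scene.png

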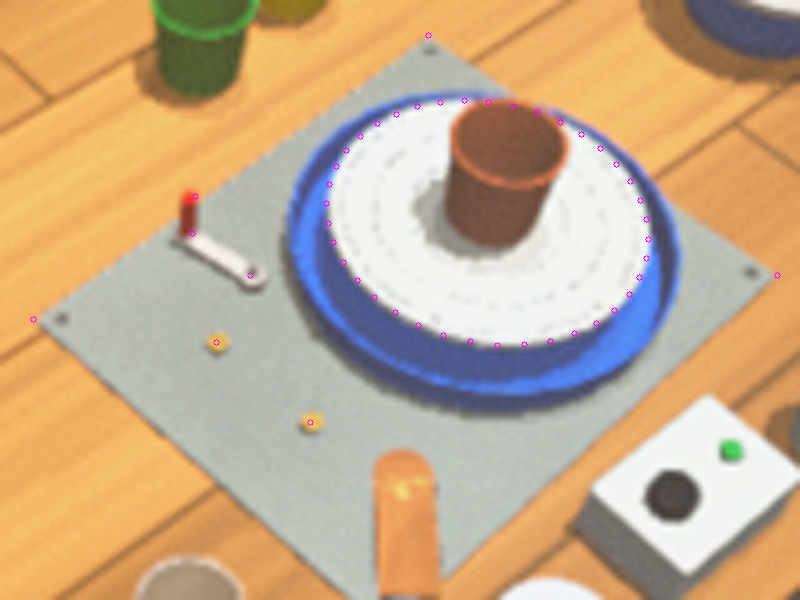

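View pics/ovg_t.png

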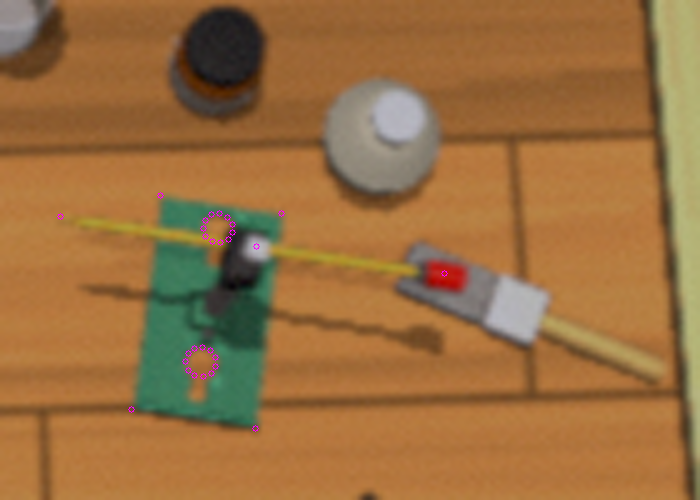

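View pics/ovg_s.png

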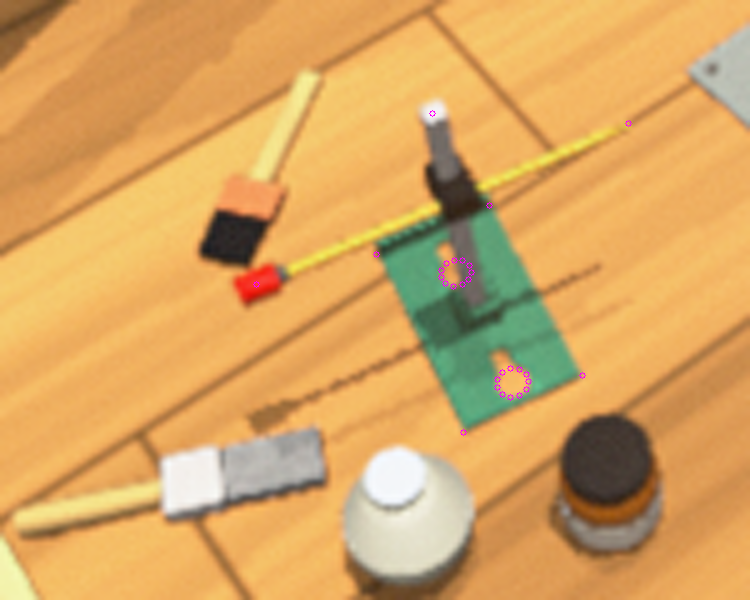

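```bash
cat > mv.py <<'E'
from h import *
import sys
def mv(x,y,z,yaw=None,verbose=True):
    o=env.get_obs();p=o["tool_pos"];R=Ro.from_euler("xyz",o["tool_rot"],degrees=True).as_matrix()
    y0=np.degrees(np.arctan2(R[1,0],R[0,0]))
    if yaw is None: yaw=y0
    a=np.radians(yaw);Rt=np.c_[[np.cos(a),np.sin(a),0],[0,0,-1],[-np.sin(a),np.cos(a),0]]
    print("t",round(o["time_s"],2),"pos",p.round(4),"yaw",round(y0,2),"turn_y",round(y0-yaw,2),"shift in new frame mm",(1e3*Rt.T@(np.array([x,y,z])-p)).round(1),"F",o["force"].round(1),"w",round(o["grip_width"]*1e3,1),"rot",o["tool_rot"].round(2))
def deckpt(x,y,z): # mm from mount -> world
    from fit import T
    d=np.load("deck.npy");return T(d,.006)([[x/1e3,y/1e3,z/1e3]])[0]
E
python3 - <<'E'
from mv import *
from fit import T
g=np.load("gauge.npy");d=np.load("deck.npy")
print(g,d);mv(g[0],g[1],.30,np.degrees(g[2])-90)
for n,uv,z in(("vase",(417.8,177.9),.05),("beaker",(340,149),.05),("jar",(383,162),.05)):
    print(n,onz("top",uv,z).round(3))
inv=lambda P:(T([0,0,-d[2]],0)(np.array(P)-[d[0],d[1],.006])*1e3).round(1)
print("rib end in deck", inv([onz("top",(170+545/5,130+170/5),.012)]))
for n in("top","scene"):
  for l in("rim","pot"):
    for q in env.outline_of(n,l):
      if (n=="top" and abs(q["xy"][0]-217)<6) or (n=="scene" and abs(q["xy"][0]-400)<6):
        m=q["mask"].astype(np.uint8);c=max(cv2.findContours(m,0,1)[0],key=cv2.contourArea);print(n,l,cv2.fitEllipse(c),q["xy"])
print("rim top click",inv([onz("top",(170+241/5-.4,130+262/5-.4),.146)]),"scene", inv([onz("scene",(300+509/5-.4,140+143/5-.4),.146)]))
E
```

```text
[ 5.04767480e-01 -3.26210369e-01 -1.75871722e-01  2.32132943e-03
  2.53904530e-04] [ 0.59769357  0.01722513  0.06774554 -0.17961888 -0.08410253]
t 2.6 pos [ 0.172  -0.6268  0.2226] yaw -74.65 turn_y 25.42 shift in new frame mm [-354.2  -77.4  275. ] F [-0.2 -0.5 -0.2] w 87.2 rot [-9.000e+01 -1.000e-02 -7.465e+01]
vase [ 0.617 -0.459  0.05 ]
beaker [ 0.732 -0.183  0.05 ]
jar [ 0.679 -0.337  0.05 ]
rib end in deck [[95.7 19.   6. ]]
top rim ((219.13925170898438, 182.9176483154297), (25.905824661254883, 28.80267906188965), 128.73167419433594) [216.3, 184.1]
top pot ((218.69509887695312, 182.87913513183594), (25.03923225402832, 28.54716682434082), 138.64881896972656) [219.2, 180.9]
scene rim ((400.25128173828125, 173.79498291015625), (22.766328811645508, 31.022953033447266), 18.094572067260742) [400.7, 173.2]
scene pot ((399.9478759765625, 173.89309692382812), (23.75554847717285, 31.154998779296875), 15.799633979797363) [398.5, 172.0]
rim top click [[ 14.7 219.7 140. ]] scene [[ 17.9 219.5 140. ]]
```

Call:
{"fn": "carry_out", "kwargs": {
  "targets": [
    [[0, -25, 0], [0, 8.45, 0]],
    [[0, -25, 0], [0, 8.45, 0]],
    [[0, -28, 0], [0, 8.5, 0]]
  ],
  "jaw": 1
}}

```text
time_s: 3.1
tool_pos: [0.1718, -0.6265, 0.3009]
tool_rot: [-90.0, 0.1, -100.4]
force: [0.6, -0.7, 0.3]
grip_width: 0.087
```

Call:
{"fn": "carry_out", "kwargs": {
  "targets": [
    [[-36, 0, 27], [0, 0, 0]],
    [[-36, 0, 28], [0, 0, 0]],
    [[-36, 0, 28], [0, 0, 0]],
    [[-36, 0, 28], [0, 0, 0]],
    [[-36, 0, 28], [0, 0, 0]],
    [[-36, 0, 28], [0, 0, 0]],
    [[-36, 0, 28], [0, 0, 0]],
    [[-36, 0, 28], [0, 0, 0]],
    [[-36, 0, 28], [0, 0, 0]],
    [[-30, 0, 24], [0, 0, 0]],
    [[0, 0, 0], [0, 0, 0]],
    [[0, 0, 0], [0, 0, 0]]
  ]
}}

```text
time_s: 4.3
tool_pos: [0.5051, -0.3255, 0.3004]
tool_rot: [-90.0, -0.0, -99.9]
force: [-1.1, -1.1, -0.2]
grip_width: 0.0871
```

Run:
```python
from mv import *
g=np.load("gauge.npy")
mv(g[0],g[1],.202,np.degrees(g[2])-90)
t=env.read_camera("top");s=env.read_camera("scene")
crop("top",t,340,150,480,250,5,"t_a.png");crop("scene",s,170,150,320,270,5,"s_a.png")
```

```text
t 4.3 pos [ 0.5051 -0.3255  0.3004] yaw -99.92 turn_y 0.16 shift in new frame mm [ 0.7 98.4 -0.2] F [-1.1 -1.1 -0.2] w 87.1 rot [-9.002e+01 -2.000e-02 -9.992e+01]
```

View pics/s_a.png

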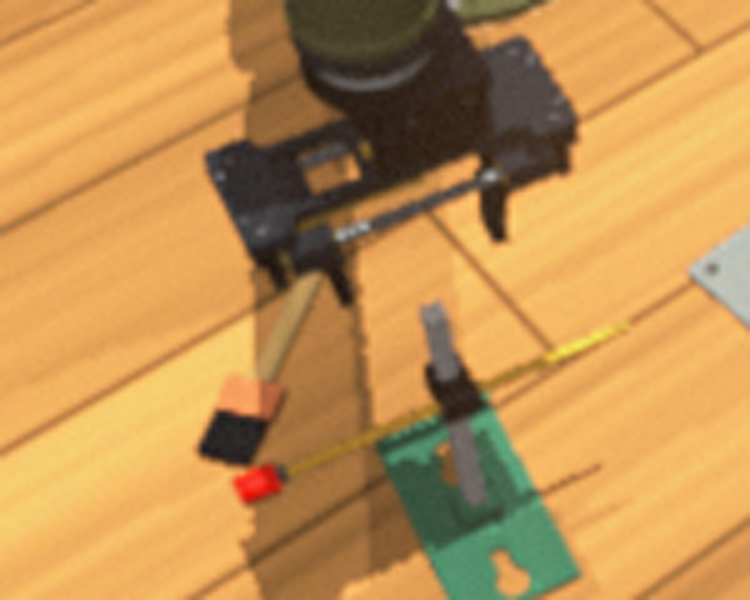

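The scene crop shows the open jaws above the post (crop 433,310), one finger either side along the rod. Descending and gripping.

Call:
{"fn": "carry_out", "kwargs": {
  "targets": [
    [[0, 20, 0], [0, 0, 0]],
    [[0, 25, 0], [0, 0, 0]],
    [[0, 25, 0], [0, 0, 0]],
    [[0, 18, 0], [0, 0, 0]],
    [[0, 10, 0], [0, 0, 0]],
    [[0, 0, 0], [0, 0, 0]]
  ]
}}

```text
time_s: 5.0
tool_pos: [0.5029, -0.3272, 0.2012]
tool_rot: [-90.1, 0.0, -100.2]
force: [-0.1, 0.1, 0.5]
grip_width: 0.0869
```

Call:
{"fn": "carry_out", "kwargs": {
  "targets": [
    [[0, 0, 0], [0, 0, 0]],
    [[0, 0, 0], [0, 0, 0]],
    [[0, 0, 0], [0, 0, 0]],
    [[0, 0, 0], [0, 0, 0]],
    [[0, 0, 0], [0, 0, 0]],
    [[0, 0, 0], [0, 0, 0]],
    [[0, 0, 0], [0, 0, 0]],
    [[0, 0, 0], [0, 0, 0]]
  ],
  "jaw": 0,
  "squeeze": 45
}}

```text
time_s: 5.8
tool_pos: [0.5046, -0.3263, 0.2025]
tool_rot: [-90.0, -0.0, -100.1]
force: [0.7, 0.1, 0.3]
grip_width: 0.031
```

Call:
{"fn": "carry_out", "kwargs": {
  "targets": [
    [[0, 0, 0], [0, 0, 0]],
    [[0, 0, 0], [0, 0, 0]],
    [[0, 0, 0], [0, 0, 0]],
    [[0, 0, 0], [0, 0, 0]],
    [[0, 0, 0], [0, 0, 0]]
  ]
}}

```text
time_s: 6.3
tool_pos: [0.5046, -0.3259, 0.2025]
tool_rot: [-90.0, 0.0, -100.0]
force: [-0.4, 1.6, -0.6]
grip_width: 0.0141
```

Call:
{"fn": "carry_out", "kwargs": {
  "targets": [
    [[0, -5, 0], [0, 0, 0]],
    [[0, -15, 0], [0, 0, 0]],
    [[0, -20, 0], [0, 0, 0]],
    [[0, -10, 0], [0, 0, 0]],
    [[0, 0, 0], [0, 0, 0]]
  ]
}}

```text
time_s: 6.8
tool_pos: [0.5055, -0.327, 0.2545]
tool_rot: [-89.8, -0.1, -100.1]
force: [0.6, -0.4, -9.1]
grip_width: 0.0137
```

Run:
```python
from mv import *
d=deckpt(-24,0,235);mv(*d,np.degrees(np.load("deck.npy")[2])-90)
s=env.read_camera("scene");t=env.read_camera("top")
crop("scene",s,170,150,320,270,5,"s_b.png");crop("top",t,340,150,480,250,5,"t_b.png")
```

```text
t 6.8 pos [ 0.5055 -0.327   0.2545] yaw -100.07 turn_y -13.95 shift in new frame mm [-337.2   13.5   91.3] F [ 0.6 -0.4 -9.1] w 13.7 rot [-8.9800e+01 -1.0000e-01 -1.0007e+02]
```

View pics/s_b.png

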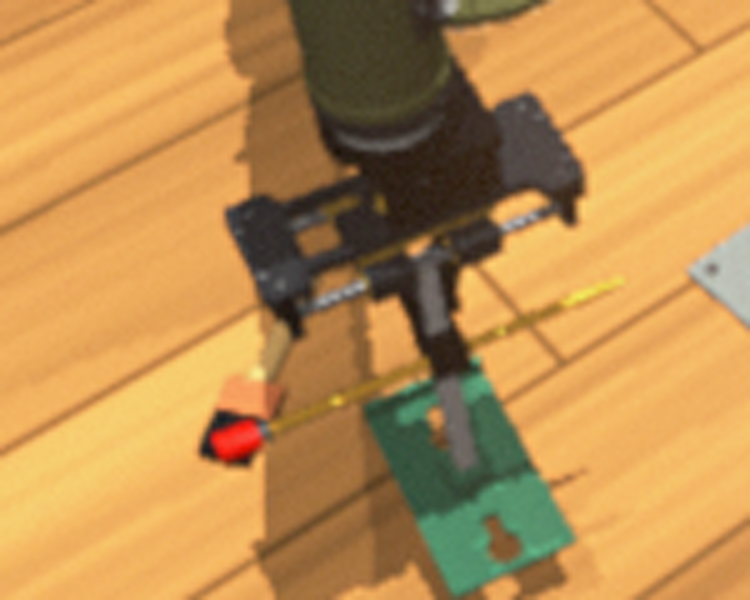

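Call:
{"fn": "carry_out", "kwargs": {
  "targets": [
    [[0, 0, 0], [0, -4, 0]],
    [[0, 0, 0], [0, -6, 0]],
    [[0, 0, 0], [0, -3.95, 0]],
    [[-20, 0, 5], [0, 0, 0]],
    [[-40, 0, 11], [0, 0, 0]],
    [[-45, 0, 12], [0, 0, 0]],
    [[-45, 0, 12], [0, 0, 0]],
    [[-45, 0, 12], [0, 0, 0]],
    [[-45, 0, 12], [0, 0, 0]],
    [[-45, 0, 12], [0, 0, 0]],
    [[-35, 0, 10], [0, 0, 0]],
    [[-17, 0, 5], [0, 0, 0]]
  ]
}}

```text
time_s: 8.1
tool_pos: [0.5718, 0.0225, 0.2516]
tool_rot: [-90.1, 0.2, -85.7]
force: [-0.4, 1.9, -9.4]
grip_width: 0.0136
```

Call:
{"fn": "carry_out", "kwargs": {
  "targets": [
    [[0, 5, 0], [0, 0, 0]],
    [[0, 5, 0], [0, 0, 0]],
    [[0, 0, 0], [0, 0, 0]],
    [[0, 0, 0], [0, 0, 0]]
  ]
}}

```text
time_s: 8.5
tool_pos: [0.572, 0.0143, 0.2417]
tool_rot: [-90.1, -0.0, -86.3]
force: [-0.2, -0.3, -8.7]
grip_width: 0.0135
```

```bash
cat > hov.py <<'E'
from mv import *
import sys
tag=sys.argv[1]
d=deckpt(-24,0,float(sys.argv[2]) if len(sys.argv)>2 else 226);mv(*d,np.degrees(np.load("deck.npy")[2])-90)
s=env.read_camera("scene");t=env.read_camera("top")
crop("scene",s,290,150,410,250,6,f"s_{tag}.png");crop("top",t,240,140,340,240,6,f"t_{tag}.png")
np.save(f"s_{tag}.npy",s);np.save(f"t_{tag}.npy",t)
E
python3 hov.py h1
```

```text
t 8.5 pos [0.572  0.0143 0.2417] yaw -86.26 turn_y -0.14 shift in new frame mm [-1.2  9.7  1.9] F [-0.2 -0.3 -8.7] w 13.5 rot [-9.010e+01 -3.000e-02 -8.626e+01]
```

View pics/s_h1.png

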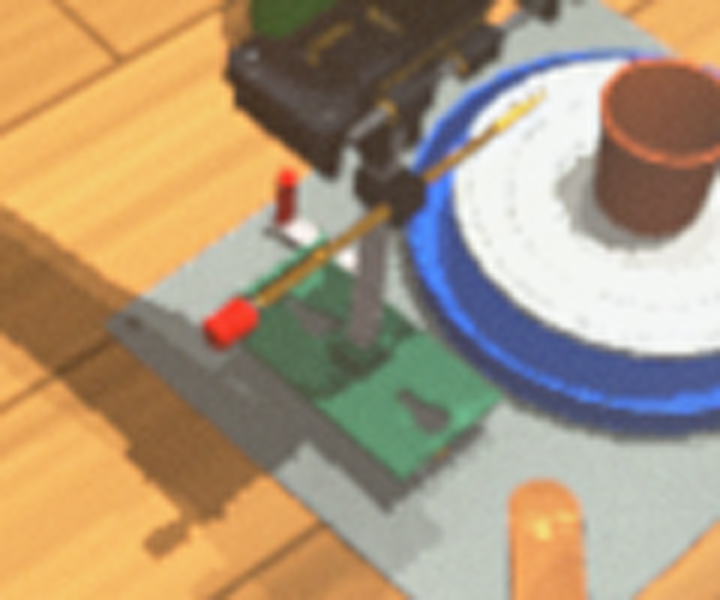

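View pics/t_h1.png

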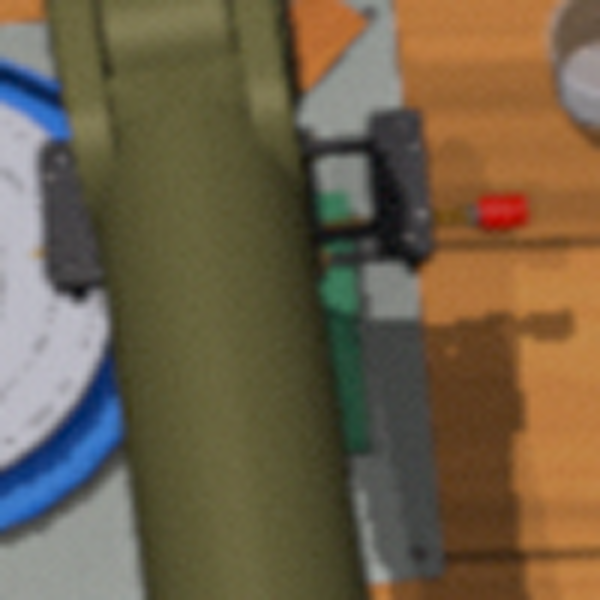

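```bash
cat > gh.py <<'E'
from fit import *
import sys
tag=sys.argv[1];zu=float(sys.argv[2]);p=np.array([float(v) for v in sys.argv[3:5]]+[np.radians(3.9)])
im=np.load(f"s_{tag}.npy");B=np.array([[-.08,-.045,.005],[.08,-.045,.005],[.08,.045,.005],[-.08,.045,.005]])
for it in range(6):
    co=proj("scene",T(p,zu)(B));E=[(i,edgepts(im,co[i],co[(i+1)%4],n=31,w=[5,4,3,2,2,1.5][it])) for i in(0,1,2)]
    def res(p):
        co=proj("scene",T(p,zu)(B));return np.concatenate([ldist(e,co[i],co[(i+1)%4]) for i,e in E])
    p=least_squares(res,p,loss="soft_l1",f_scale=.2).x
r=res(p);print("pose",p.round(4),np.degrees(p[2]).round(2),"n",[len(e) for _,e in E],[np.median(np.abs(ldist(e,*proj("scene",T(p,zu)(B))[[i,(i+1)%4]]))).round(2) for i,e in E])
D=[.5987,.0179,.0683]
c,s=np.cos(D[2]),np.sin(D[2]);e=p[:2]-D[:2];print("gauge origin in deck (scene-only) mm",(1e3*np.array([c*e[0]+s*e[1],-s*e[0]+c*e[1]])).round(2),"dyaw",np.degrees(p[2]-D[2]).round(2))
f=T(p,zu);th=np.linspace(0,6.28,12);H=[[hx+.011*np.cos(t),.011*np.sin(t),.005] for hx in(-.038,.062) for t in th]
crop("scene",im,290,150,410,250,6,f"sf_{tag}.png",proj("scene",f(np.r_[B,H,[[0,0,.25]]])))
E
python3 gh.py h1 0.039 0.575 0.016
```

```text
pose [0.581  0.0147 0.1237] 7.09 n [31, 27, 23] [np.float64(0.3), np.float64(0.28), np.float64(0.3)]
gauge origin in deck (scene-only) mm [-17.85  -2.02] dyaw 3.17
```

View pics/sf_h1.png

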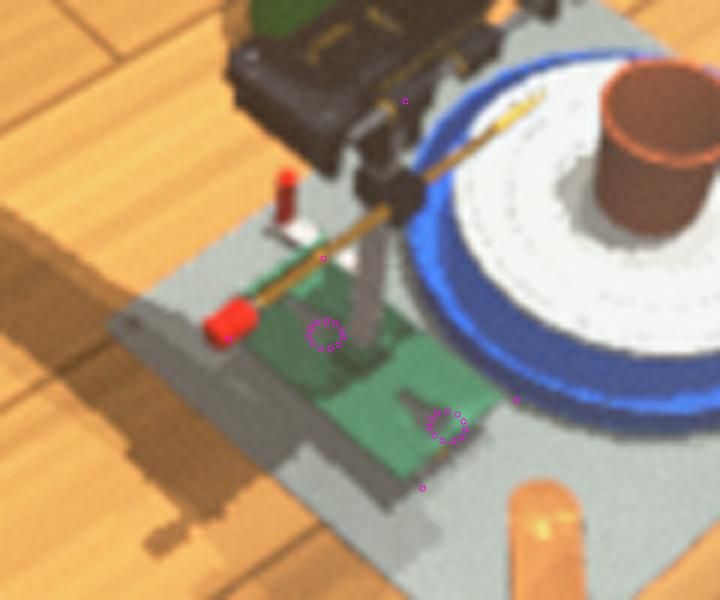

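```bash
sed -i 's/^im=np.load.*;B=/im0=np.load(f"s_{tag}.npy");_f=cv2.GaussianBlur(im0,(0,0),.8).astype(float);_g=(_f[...,1]-_f[...,0])\/(_f.sum(2)+20)*400;im=np.repeat(_g[:,:,None],3,2);B=/; s/crop("scene",im,/crop("scene",im0,/' gh.py; sed -i 's/n=31,w=\[5,4,3,2,2,1.5\]/n=31,w=[6,5,4,3,2,2]/' gh.py; python3 gh.py h1 0.039 0.573 0.016
```

```text
pose [0.5716 0.0137 0.0745] 4.27 n [30, 31, 24] [np.float64(0.25), np.float64(0.14), np.float64(0.46)]
gauge origin in deck (scene-only) mm [-27.28  -2.38] dyaw 0.35
```

View pics/sf_h1.png

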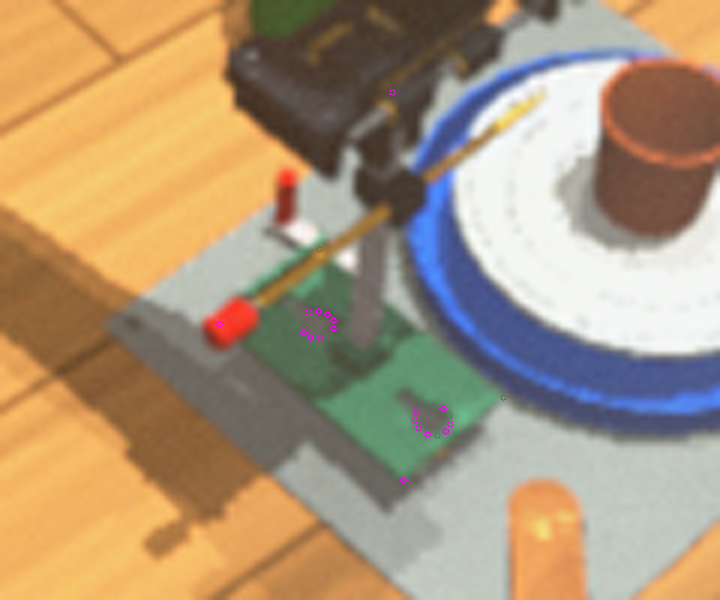

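Call:
{"fn": "carry_out", "kwargs": {
  "targets": [
    [[-1, 4, 1.4], [0, 0, 0]],
    [[-1, 5, 1.4], [0, 0, 0]],
    [[0, 5, 0], [0, 0, 0]],
    [[0, 0, 0], [0, 0, 0]],
    [[0, 0, 0], [0, 0, 0]]
  ]
}}

```text
time_s: 9.1
tool_pos: [0.5749, 0.0183, 0.2281]
tool_rot: [-90.0, -0.0, -86.1]
force: [-0.4, -0.4, -8.8]
grip_width: 0.014
```

```bash
python3 hov.py h2 202.5; python3 gh.py h2 0.025 0.574 0.016
```

```text
t 9.1 pos [0.5749 0.0183 0.2281] yaw -86.1 turn_y 0.02 shift in new frame mm [ 2.6 19.6 -1.3] F [-0.4 -0.4 -8.8] w 14.0 rot [-90.05  -0.   -86.1 ]
pose [0.5746 0.0179 0.0733] 4.2 n [29, 26, 25] [np.float64(0.21), np.float64(0.14), np.float64(0.34)]
gauge origin in deck (scene-only) mm [-24.06   1.61] dyaw 0.28
```

View pics/sf_h2.png

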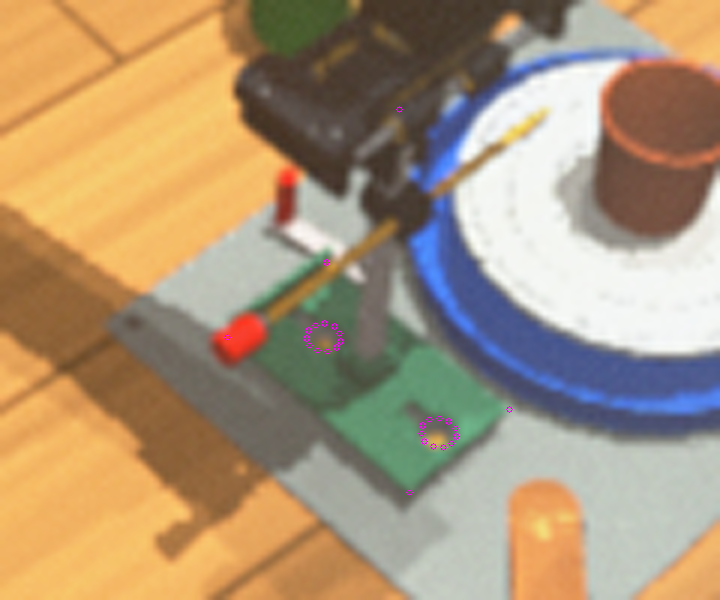

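View pics/s_h2.png

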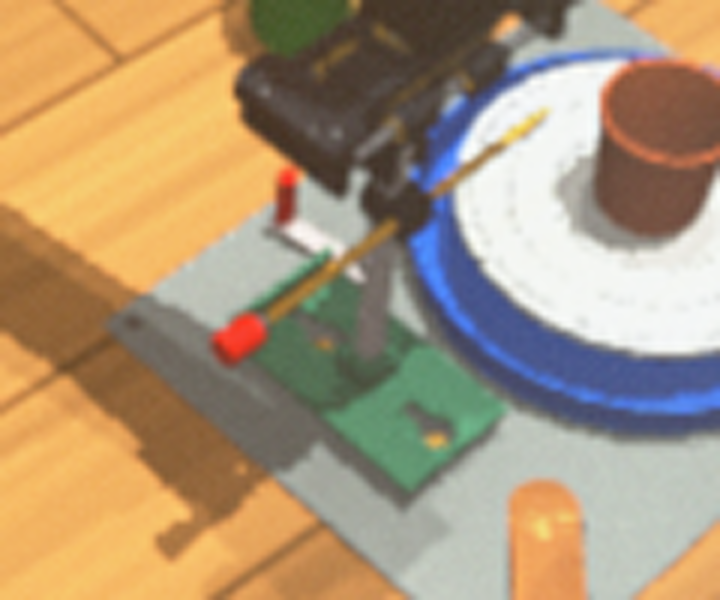

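Call:
{"fn": "carry_out", "kwargs": {
  "targets": [
    [[1, 1, -0.2], [0, 0, 0]],
    [[1, 2, -0.2], [0, 0, 0]],
    [[0, 2, 0], [0, 0, 0]],
    [[0, 2, 0], [0, 0, 0]],
    [[0, 1, 0], [0, 0, 0]],
    [[0, 0, 0], [0, 0, 0]],
    [[0, 0, 0], [0, 0, 0]]
  ]
}}

```text
time_s: 9.9
tool_pos: [0.5749, 0.0163, 0.2205]
tool_rot: [-90.0, -0.0, -86.1]
force: [-0.4, -0.5, -10.3]
grip_width: 0.0133
```

```bash
python3 hov.py h3 202.5; python3 gh.py h3 0.017 0.574 0.016
```

```text
t 9.9 pos [0.5749 0.0163 0.2205] yaw -86.1 turn_y 0.02 shift in new frame mm [ 0.6 12.  -1.2] F [ -0.4  -0.5 -10.3] w 13.3 rot [-90.   -0.  -86.1]
pose [0.574  0.0164 0.0548] 3.14 n [28, 25, 26] [np.float64(0.14), np.float64(0.13), np.float64(0.15)]
gauge origin in deck (scene-only) mm [-24.78   0.15] dyaw -0.77
```

View pics/s_h3.png

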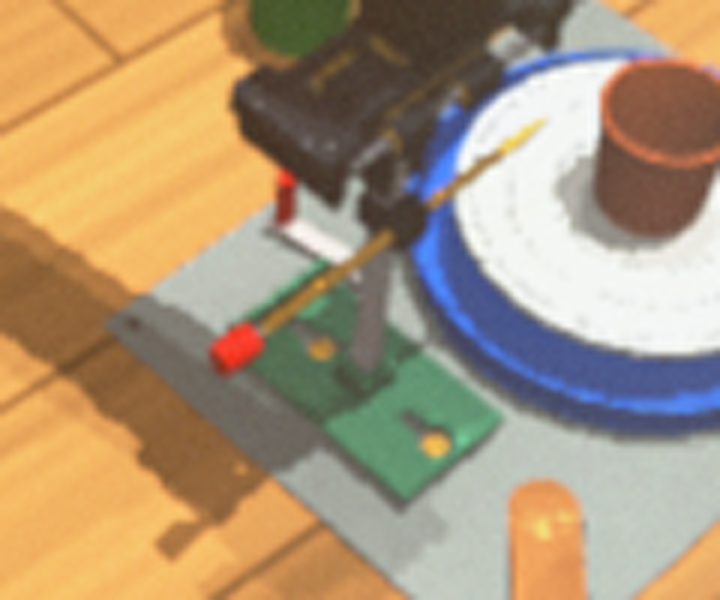

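Both brass heads (crop 320,348 and 435,444) now show amid the holes; continuing down gently.

Call:
{"fn": "carry_out", "kwargs": {
  "targets": [
    [[0, 1.5, 0], [0, 0, 0]],
    [[0, 1.5, 0], [0, 0, 0]],
    [[0, 1.5, 0], [0, 0, 0]],
    [[0, 1.5, 0], [0, 0, 0]],
    [[0, 1.2, 0], [0, 0, 0]],
    [[0, 1, 0], [0, 0, 0]],
    [[0, 0, 0], [0, 0, 0]]
  ]
}}

```text
time_s: 10.7
tool_pos: [0.5747, 0.0163, 0.2121]
tool_rot: [-90.0, -0.0, -86.1]
force: [0.1, -0.2, -9.7]
grip_width: 0.0137
```

Call:
{"fn": "carry_out", "kwargs": {
  "targets": [
    [[0, 0.8, 0], [0, 0, 0]],
    [[0, 0.8, 0], [0, 0, 0]],
    [[0, 0.6, 0], [0, 0, 0]],
    [[0, 0.6, 0], [0, 0, 0]],
    [[0, 0, 0], [0, 0, 0]]
  ]
}}

```text
time_s: 11.2
tool_pos: [0.5748, 0.0162, 0.2094]
tool_rot: [-90.0, -0.0, -86.1]
force: [0.3, -0.2, -8.4]
grip_width: 0.0138
```

Call:
{"fn": "carry_out", "kwargs": {
  "targets": [
    [[0, 0.4, 0], [0, 0, 0]],
    [[0, 0.4, 0], [0, 0, 0]],
    [[0, 0.3, 0], [0, 0, 0]],
    [[0, 0, 0], [0, 0, 0]]
  ]
}}

```text
time_s: 11.6
tool_pos: [0.5749, 0.0163, 0.2085]
tool_rot: [-90.0, -0.0, -86.1]
force: [0.6, 0.3, -9.2]
grip_width: 0.0136
```

```bash
python3 hov.py h4 202.5; python3 gh.py h4 0.006 0.574 0.016
```

```text
t 11.6 pos [0.5749 0.0163 0.2085] yaw -86.11 turn_y 0.01 shift in new frame mm [ 0.6  0.  -1.2] F [ 0.6  0.3 -9.2] w 13.6 rot [-8.999e+01 -1.000e-02 -8.611e+01]
pose [0.5738 0.0157 0.0722] 4.14 n [29, 26, 27] [np.float64(0.29), np.float64(0.16), np.float64(0.24)]
gauge origin in deck (scene-only) mm [-25.01  -0.5 ] dyaw 0.23
```

View pics/s_h4.png

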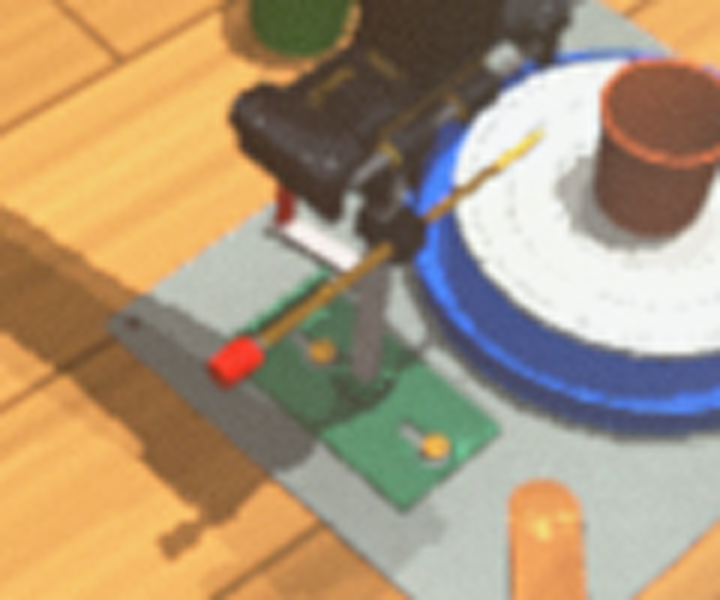

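Call:
{"fn": "carry_out", "kwargs": {
  "targets": [
    [[0, 0.4, 0], [0, 0, 0]],
    [[0, 0.4, 0], [0, 0, 0]],
    [[0, 0.2, 0], [0, 0, 0]],
    [[0, 0, 0], [0, 0, 0]]
  ]
}}

```text
time_s: 12.1
tool_pos: [0.5749, 0.0163, 0.2084]
tool_rot: [-90.0, -0.0, -86.1]
force: [-3.2, -0.4, -0.0]
grip_width: 0.0138
```

Call:
{"fn": "carry_out", "kwargs": {
  "targets": [
    [[0, 0, 0], [0, 0, 0]],
    [[0, 0, 0], [0, 0, 0]],
    [[0, 0, 0], [0, 0, 0]],
    [[0, 0, 0], [0, 0, 0]],
    [[0, -15, 0], [0, 0, 0]],
    [[0, -25, 0], [0, 0, 0]],
    [[0, -25, 0], [0, 0, 0]],
    [[0, -10, 0], [0, 0, 0]]
  ],
  "jaw": 0.45
}}

```text
time_s: 12.9
tool_pos: [0.5763, 0.0166, 0.2862]
tool_rot: [-89.7, -0.0, -86.1]
force: [0.0, 0.2, -0.3]
grip_width: 0.0391
```

```bash
python3 hov.py r1 202.5; python3 gh.py r1 0.006 0.574 0.016;python3 -c "
from mv import *
mv(*deckpt(-135,0,6),np.degrees(np.load('deck.npy')[2])-90)"
```

```text
t 12.9 pos [0.5763 0.0166 0.2862] yaw -86.1 turn_y 0.01 shift in new frame mm [ 0.8 77.7 -2.6] F [ 0.   0.2 -0.3] w 39.1 rot [-8.97e+01 -3.00e-02 -8.61e+01]
pose [0.5737 0.0157 0.0678] 3.88 n [29, 26, 26] [np.float64(0.25), np.float64(0.16), np.float64(0.24)]
gauge origin in deck (scene-only) mm [-25.05  -0.51] dyaw -0.03
t 13.0 pos [0.5759 0.0165 0.2847] yaw -86.1 turn_y 0.02 shift in new frame mm [   0.8  272.7 -113.3] F [-0.8 -0.2 -0.4] w 39.5 rot [-8.977e+01 -3.000e-02 -8.610e+01]
```

View pics/s_r1.png

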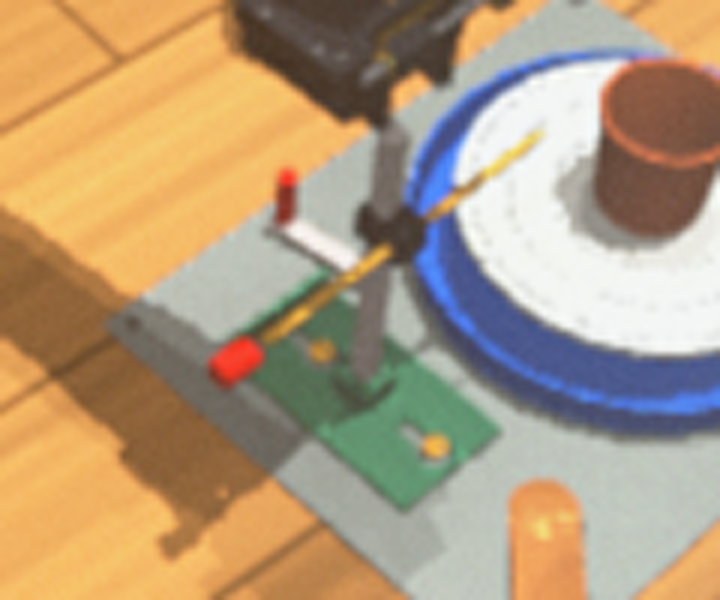

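Call:
{"fn": "carry_out", "kwargs": {
  "targets": [
    [[0, 0, -25], [0, 0, 0]],
    [[0, 0, -40], [0, 0, 0]],
    [[0.8, 15, -35], [0, 0, 0]],
    [[0, 35, -13], [0, 0, 0]],
    [[0, 45, 0], [0, 0, 0]],
    [[0, 45, 0], [0, 0, 0]],
    [[0, 45, 0], [0, 0, 0]],
    [[0, 40, 0], [0, 0, 0]],
    [[0, 25, 0], [0, 0, 0]],
    [[0, 12, 0], [0, 0, 0]],
    [[0, 5, 0], [0, 0, 0]],
    [[0, 0, 0], [0, 0, 0]]
  ],
  "jaw": 0
}}

```text
time_s: 14.2
tool_pos: [0.4622, 0.0078, 0.0154]
tool_rot: [-90.0, 0.0, -86.1]
force: [0.7, 0.0, 0.8]
grip_width: 0.0007
```

```bash
python3 hov.py p0 202.5; python3 -c "
from mv import *
mv(*deckpt(-113,0,8),np.degrees(np.load('deck.npy')[2])-90)"
```

```text
t 14.2 pos [0.4622 0.0078 0.0154] yaw -86.1 turn_y 0.02 shift in new frame mm [  -0.2 -193.1  111.8] F [0.7 0.  0.8] w 0.7 rot [-9.001e+01  1.000e-02 -8.610e+01]
t 14.3 pos [0.4633 0.0078 0.0166] yaw -86.11 turn_y 0.01 shift in new frame mm [-0.3  2.6 21.7] F [-0.7 -0.5 -0.3] w 0.6 rot [-8.988e+01 -3.000e-02 -8.611e+01]
```

View pics/s_p0.png

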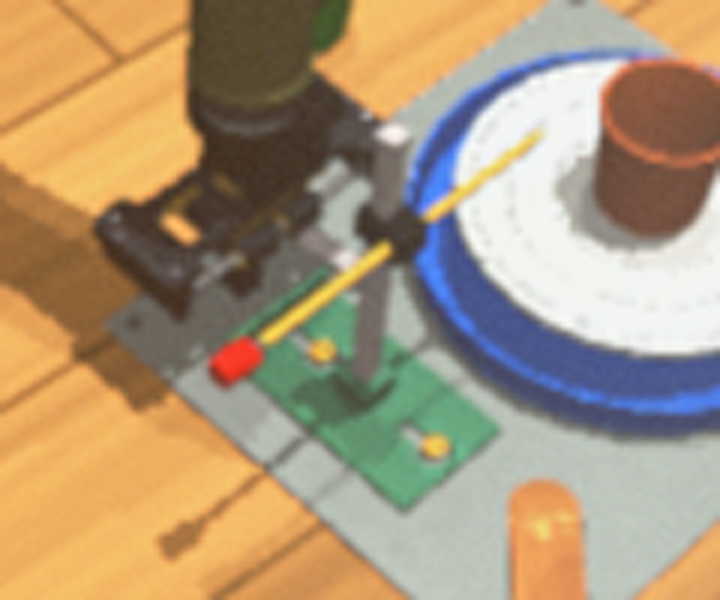

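Call:
{"fn": "carry_out", "kwargs": {
  "targets": [
    [[0, 1, 8], [0, 0, 0]],
    [[0, 0, 6], [0, 0, 0]],
    [[0, 0, 3], [0, 0, 0]],
    [[0, 0, 3], [0, 0, 0]],
    [[0, 0, 3], [0, 0, 0]],
    [[0, 0, 3], [0, 0, 0]],
    [[0, 0, 3], [0, 0, 0]],
    [[0, 0, 3], [0, 0, 0]]
  ]
}}

```text
time_s: 15.1
tool_pos: [0.4902, 0.0095, 0.0135]
tool_rot: [-90.5, -0.0, -86.1]
force: [-8.3, -1.0, 5.7]
grip_width: 0.0002
```

Call:
{"fn": "carry_out", "kwargs": {
  "targets": [
    [[0, 0, 2.5], [0, 0, 0]],
    [[0, 0, 2.5], [0, 0, 0]],
    [[0, 0, 2.5], [0, 0, 0]]
  ]
}}

```text
time_s: 15.4
tool_pos: [0.4978, 0.0101, 0.0135]
tool_rot: [-90.5, -0.0, -86.1]
force: [-8.7, -0.4, 6.7]
grip_width: 0.0004
```

Call:
{"fn": "carry_out", "kwargs": {
  "targets": [
    [[0, 0, 2], [0, 0, 0]],
    [[0, 0, 2], [0, 0, 0]],
    [[0, 0, 2], [0, 0, 0]]
  ]
}}

```text
time_s: 15.7
tool_pos: [0.5038, 0.0105, 0.0135]
tool_rot: [-90.5, -0.0, -86.1]
force: [-8.7, -0.8, 6.7]
grip_width: 0.0008
```

```bash
python3 hov.py p1 202.5; python3 gh.py p1 0.006 0.59 0.016
```

```text
t 15.7 pos [0.5038 0.0105 0.0135] yaw -86.11 turn_y 0.01 shift in new frame mm [  -0.4 -195.    70.2] F [-8.7 -0.8  6.7] w 0.8 rot [-9.048e+01 -4.000e-02 -8.611e+01]
pose [0.5941 0.0172 0.0757] 4.34 n [27, 31, 26] [np.float64(0.17), np.float64(0.16), np.float64(0.24)]
gauge origin in deck (scene-only) mm [-4.64 -0.34] dyaw 0.42
```

View pics/sf_p1.png

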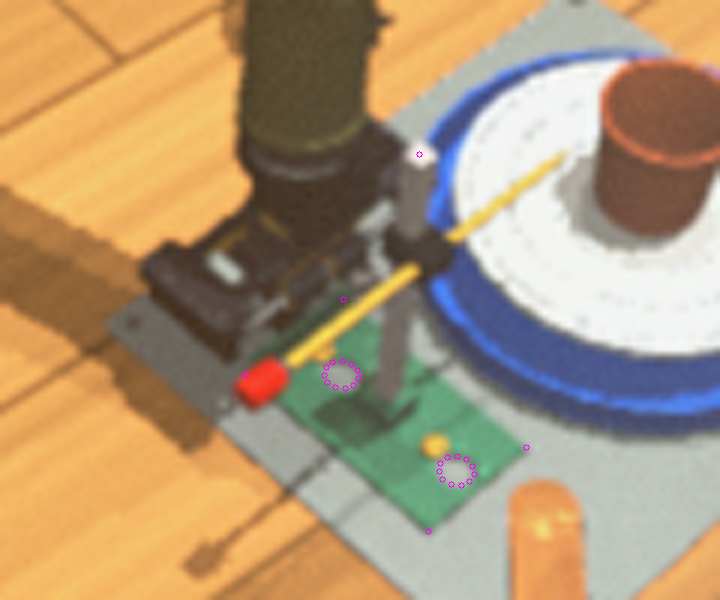

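About 4–5 mm to go (screw 1 is most of the way along its slot). Keep pushing in small steps until the stop is felt.

Call:
{"fn": "carry_out", "kwargs": {
  "targets": [
    [[0, 0, 1.5], [0, 0, 0]],
    [[0, 0, 1.5], [0, 0, 0]],
    [[0, 0, 0.8], [0, 0, 0]],
    [[0, 0, 0.7], [0, 0, 0]]
  ]
}}

```text
time_s: 16.2
tool_pos: [0.5073, 0.0107, 0.0135]
tool_rot: [-90.6, -0.1, -86.1]
force: [-13.2, -0.7, 9.6]
grip_width: 0.0004
```

Call:
{"fn": "carry_out", "kwargs": {
  "targets": [
    [[0, 0, 0.7], [0, 0, 0]],
    [[0, 0, 0.5], [0, 0, 0]]
  ]
}}

```text
time_s: 16.4
tool_pos: [0.5073, 0.0107, 0.0133]
tool_rot: [-90.7, -0.1, -86.1]
force: [-14.6, -1.2, 11.5]
grip_width: 0.0002
```

Call:
{"fn": "carry_out", "kwargs": {
  "targets": [
    [[0, -0.5, 0.7], [0, 0, 0]],
    [[0, -0.5, 0.7], [0, 0, 0]],
    [[0, 0, 0.5], [0, 0, 0]],
    [[0, 0, 0], [0, 0, 0]]
  ]
}}

```text
time_s: 16.8
tool_pos: [0.5074, 0.0107, 0.0134]
tool_rot: [-90.9, -0.1, -86.1]
force: [-15.4, -1.3, 9.5]
grip_width: 0.0005
```

```bash
python3 hov.py p2 202.5; python3 gh.py p2 0.006 0.598 0.0175
```

```text
t 16.8 pos [0.5074 0.0107 0.0134] yaw -86.11 turn_y 0.01 shift in new frame mm [  -0.4 -195.1   66.5] F [-15.4  -1.3   9.5] w 0.5 rot [-9.094e+01 -6.000e-02 -8.611e+01]
pose [0.5983 0.0174 0.0742] 4.25 n [29, 31, 26] [np.float64(0.16), np.float64(0.24), np.float64(0.15)]
gauge origin in deck (scene-only) mm [-0.45 -0.49] dyaw 0.34
```

View pics/s_p2.png

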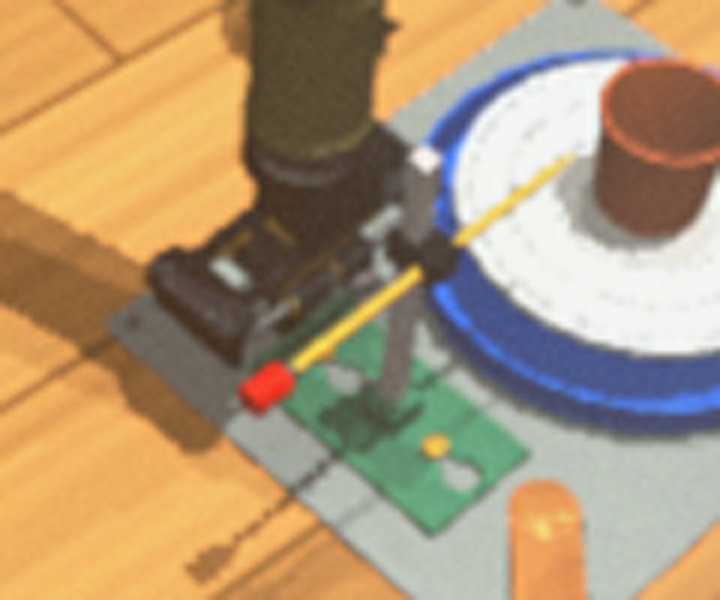

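Call:
{"fn": "carry_out", "kwargs": {
  "targets": [
    [[0, 0, -5], [0, 0, 0]],
    [[0, -5, -20], [0, 0, 0]],
    [[0, -35, -30], [0, 0, 0]],
    [[0, -45, 0], [0, 0, 0]],
    [[0, -25, 0], [0, 0, 0]],
    [[0, 0, 0], [0, 0, 0]]
  ],
  "jaw": 0.5
}}

```text
time_s: 17.5
tool_pos: [0.4636, 0.0076, 0.1296]
tool_rot: [-89.5, -0.1, -86.1]
force: [0.2, -0.2, 0.0]
grip_width: 0.039
```

Run:
```python
from mv import *
from fit import T
d=np.load("deck.npy")
s=env.read_camera("scene");t=env.read_camera("top")
crop("scene",s,290,150,410,250,6,"s_c.png");crop("top",t,240,140,340,240,6,"t_c.png")
im0=cv2.imread("pics/top0.png")[:,:,::-1];im1=cv2.imread("pics/scene0.png")[:,:,::-1]
def red(im,b):
    x0,y0,x1,y1=b;h=cv2.cvtColor(np.ascontiguousarray(im[y0:y1,x0:x1]),cv2.COLOR_RGB2HSV).astype(int);w=((h[...,0]<8)|(h[...,0]>172))*np.clip(h[...,1]-100,0,None);yy,xx=np.mgrid[y0:y1,x0:x1];return np.array([(w*xx).sum(),(w*yy).sum()])/w.sum()
a=red(im0,(265,224,280,238));b=red(im1,(332,174,344,190));print(a,b)
from scipy.optimize import minimize
best=[]
for th in np.arange(-.1,.6,.02):
    P=T(d,.006)([[-.0895-.065*np.cos(th),.066-.065*np.sin(th),z] for z in(.035,.05)])
    best.append((np.linalg.norm(proj("scene",P[:1])[0]-b),np.linalg.norm(proj("top",P[1:])[0]-a),round(th,2)))
print(min(best)[::2],min(best,key=lambda q:q[1])[1:])
mv(*deckpt(-154,60,29),np.degrees(d[2])-90)
```

```text
[272.82137834 230.76652602] [337.20935583 181.83588957]
(np.float64(0.5364110710569722), np.float64(0.08)) (np.float64(0.48506045448973223), np.float64(0.16))
t 17.6 pos [0.4608 0.0075 0.1258] yaw -86.11 turn_y 0.01 shift in new frame mm [-60.4  90.8 -16.7] F [0.1 0.6 0.5] w 42.0 rot [-8.991e+01 -5.000e-02 -8.611e+01]
```

View pics/s_c.png

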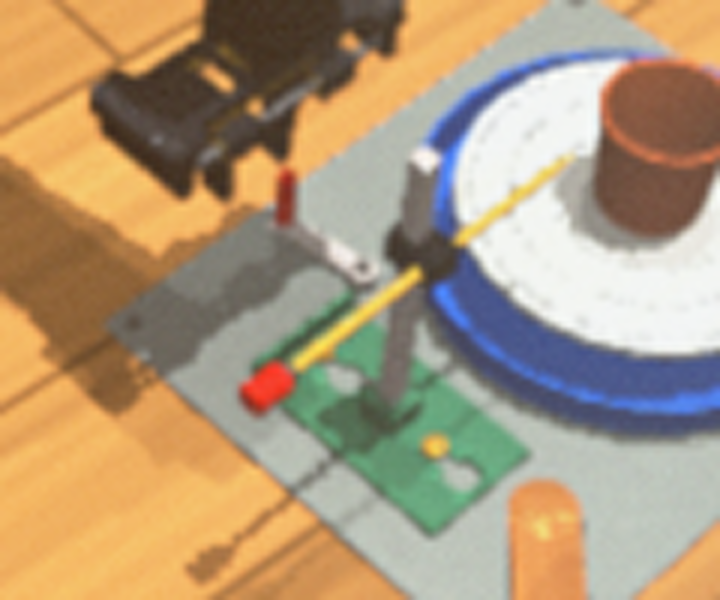

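Call:
{"fn": "carry_out", "kwargs": {
  "targets": [
    [[-20, 0, -6], [0, 0, 0]],
    [[-30, 5, -8], [0, 0, 0]],
    [[-9, 15, -3], [0, 0, 0]],
    [[0, 25, 0], [0, 0, 0]],
    [[0, 25, 0], [0, 0, 0]],
    [[0, 15, 0], [0, 0, 0]],
    [[0, 5, 0], [0, 0, 0]],
    [[0, 0, 0], [0, 0, 0]]
  ]
}}

```text
time_s: 18.4
tool_pos: [0.4379, 0.0655, 0.0339]
tool_rot: [-90.2, 0.0, -86.1]
force: [-0.6, -0.5, -0.7]
grip_width: 0.0437
```

Run:
```python
from mv import *
d=np.load("deck.npy")
s=env.read_camera("scene")
crop("scene",s,290,130,410,230,6,"s_c2.png")
mv(*deckpt(-154,58.5,29),np.degrees(d[2])-90)
```

```text
t 18.45 pos [0.4389 0.0655 0.0349] yaw -86.09 turn_y 0.03 shift in new frame mm [ 0.4 -0.1  1.2] F [-0.  -0.1  0.8] w 43.8 rot [-9.008e+01  3.000e-02 -8.609e+01]
```

View pics/s_c2.png

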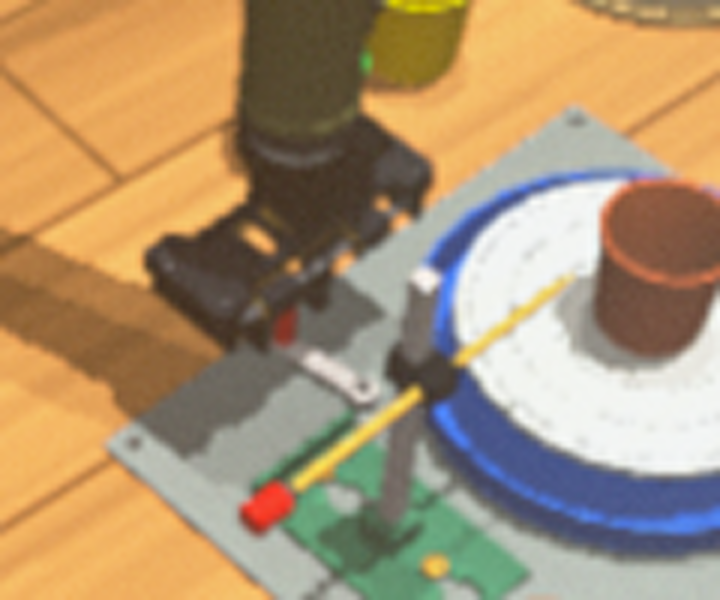

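Handle (crop 285,328) lies between the fingers. Closing lightly.

Call:
{"fn": "carry_out", "kwargs": {
  "targets": [
    [[0, 0, 0.8], [0, 0, 0]],
    [[0, 0, 0], [0, 0, 0]],
    [[0, 0, 0], [0, 0, 0]],
    [[0, 0, 0], [0, 0, 0]],
    [[0, 0, 0], [0, 0, 0]],
    [[0, 0, 0], [0, 0, 0]]
  ],
  "jaw": 0,
  "squeeze": 10
}}

```text
time_s: 19.05
tool_pos: [0.4402, 0.0653, 0.0357]
tool_rot: [-90.0, -0.0, -86.1]
force: [-0.4, -0.2, 2.4]
grip_width: 0.0137
```

Run:
```python
from mv import *
mv(*deckpt(-154,58.2,29))
th=np.radians([7,15,25,35,45,55,65,75,83,90,92])
P=np.c_[-89.5-65*np.cos(th),66-65*np.sin(th)]
print(P.round(1).tolist());print("tool shifts (x=-dy, z=dx)",[(round(-b,1),round(a,1)) for a,b in np.diff(P,axis=0)])
```

```text
t 19.05 pos [0.4402 0.0653 0.0357] yaw -86.11 turn_y 0.0 shift in new frame mm [ 0.4  0.7 -0.2] F [-0.4 -0.2  2.4] w 13.7 rot [-8.998e+01 -2.000e-02 -8.611e+01]
[[-154.0, 58.1], [-152.3, 49.2], [-148.4, 38.5], [-142.7, 28.7], [-135.5, 20.0], [-126.8, 12.8], [-117.0, 7.1], [-106.3, 3.2], [-97.4, 1.5], [-89.5, 1.0], [-87.2, 1.0]]
tool shifts (x=-dy, z=dx) [(np.float64(8.9), np.float64(1.7)), (np.float64(10.6), np.float64(3.9)), (np.float64(9.8), np.float64(5.7)), (np.float64(8.7), np.float64(7.3)), (np.float64(7.3), np.float64(8.7)), (np.float64(5.7), np.float64(9.8)), (np.float64(3.9), np.float64(10.6)), (np.float64(1.7), np.float64(8.9)), (np.float64(0.5), np.float64(7.9)), (np.float64(-0.0), np.float64(2.3))]
```

Call:
{"fn": "carry_out", "kwargs": {
  "targets": [
    [[9, 0, 1.7], [0, 0, 0]],
    [[10.6, 0, 3.9], [0, 0, 0]],
    [[9.8, 0, 5.7], [0, 0, 0]],
    [[8.7, 0, 7.3], [0, 0, 0]]
  ]
}}

```text
time_s: 19.45
tool_pos: [0.4618, 0.0275, 0.0355]
tool_rot: [-90.0, -0.0, -86.2]
force: [-1.2, 2.6, 2.7]
grip_width: 0.0136
```

Call:
{"fn": "carry_out", "kwargs": {
  "targets": [
    [[7.3, 0, 8.7], [0, 0, 0]],
    [[5.7, 0, 9.8], [0, 0, 0]],
    [[3.9, 0, 10.6], [0, 0, 0]]
  ]
}}

```text
time_s: 19.75
tool_pos: [0.4923, 0.0137, 0.0353]
tool_rot: [-90.0, 0.0, -86.1]
force: [-2.1, 5.6, 3.7]
grip_width: 0.0135
```

Call:
{"fn": "carry_out", "kwargs": {
  "targets": [
    [[1.7, 0, 8.9], [0, 0, 0]],
    [[0.5, 0, 4], [0, 0, 0]],
    [[0, 0, 3], [0, 0, 0]],
    [[0, 0, 0], [0, 0, 0]]
  ]
}}

```text
time_s: 20.15
tool_pos: [0.5046, 0.0135, 0.0346]
tool_rot: [-90.4, 0.0, -86.1]
force: [-9.6, 4.0, 8.7]
grip_width: 0.0138
```

Run:
```python
from mv import *
s=env.read_camera("scene")
crop("scene",s,290,150,410,250,6,"s_c3.png")
mv(*deckpt(-89.5,1,29))
```

```text
t 20.2 pos [0.5046 0.0135 0.0346] yaw -86.06 turn_y 0.0 shift in new frame mm [ 1.6 -0.4  3.6] F [-9.   4.   7.8] w 13.4 rot [-9.043e+01  4.000e-02 -8.606e+01]
```

View pics/s_c3.png

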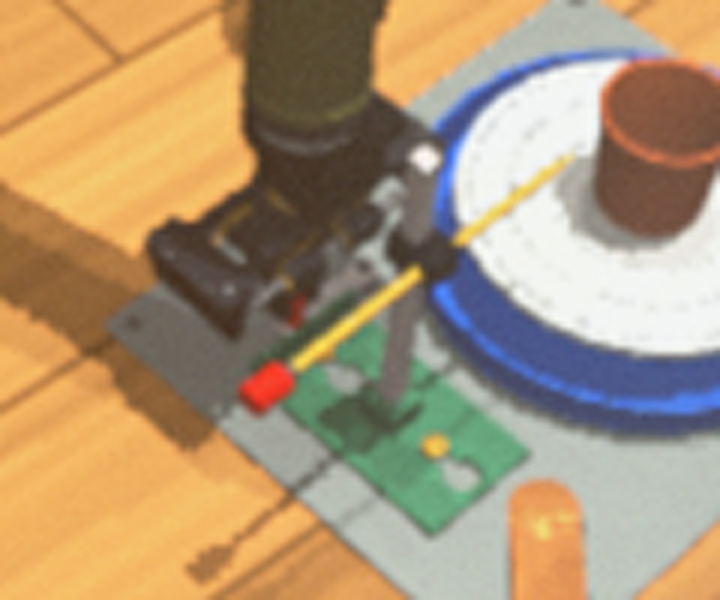

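Call:
{"fn": "carry_out", "kwargs": {
  "targets": [
    [[-1, 0, 1], [0, 0, 0]],
    [[0, 0, 1], [0, 0, 0]],
    [[0, 0, 0.5], [0, 0, 0]]
  ]
}}

```text
time_s: 20.5
tool_pos: [0.5056, 0.0136, 0.0342]
tool_rot: [-90.6, -0.0, -86.1]
force: [-12.3, 1.2, 9.5]
grip_width: 0.0133
```

Call:
{"fn": "carry_out", "kwargs": {
  "targets": [
    [[0, 0, 0.5], [0, 0, 0]],
    [[0, 0, 0.5], [0, 0, 0]],
    [[0, 0, 0.5], [0, 0, 0]]
  ]
}}

```text
time_s: 20.8
tool_pos: [0.5065, 0.0137, 0.0339]
tool_rot: [-90.7, -0.0, -86.1]
force: [-12.8, 1.3, 7.9]
grip_width: 0.0136
```

Call:
{"fn": "carry_out", "kwargs": {
  "targets": [
    [[0, 0, 0], [0, 0, 0]],
    [[0, 0, 0], [0, 0, 0]],
    [[0, 0, 0], [0, 0, 0]],
    [[0, -20, 0], [0, 0, 0]],
    [[0, -40, 0], [0, 0, 0]],
    [[0, -30, -25], [0, 0, 0]],
    [[0, 0, -40], [0, 0, 0]],
    [[0, 0, 0], [0, 0, 0]]
  ],
  "jaw": 0.4
}}

```text
time_s: 21.6
tool_pos: [0.443, 0.0083, 0.1255]
tool_rot: [-90.1, -0.2, -86.2]
force: [-1.0, -0.1, -0.6]
grip_width: 0.0347
```

```bash
cat > cat.py <<'E'
from mv import *
from fit import T
import sys
d=np.load("deck.npy")
s=env.read_camera("scene");crop("scene",s,320,165,380,215,12,sys.argv[1]);np.save("s_cat.npy",s)
b0,x=None,None
x0,y0,x1,y1=332,180,352,208
h=cv2.cvtColor(np.ascontiguousarray(s[y0:y1,x0:x1]),cv2.COLOR_RGB2HSV).astype(int);w=((h[...,0]<8)|(h[...,0]>172))*np.clip(h[...,1]-110,0,None);w=w*(w>20);yy,xx=np.mgrid[y0:y1,x0:x1];b=np.array([(w*xx).sum(),(w*yy).sum()])/w.sum();print("red",b)
D=[.5987,.0179,.0683]
th=np.arange(1.2,1.8,.01);r=[np.linalg.norm(proj("scene",T(D,.006)([[-.0895-.065*np.cos(t),.066-.065*np.sin(t),.035]]))[0]-b) for t in th]
print("angle",th[int(np.argmin(r))],min(r))
mv(*deckpt(-89.5,1,29))
E
python3 cat.py s_c4.png
```

```text
red [338.63418662 198.57555739]
angle 1.5200000000000002 1.0778101513204397
t 21.65 pos [0.4454 0.0084 0.1258] yaw -86.17 turn_y 0.0 shift in new frame mm [ 0.4 90.8 63.1] F [0.7 0.5 0.1] w 34.7 rot [-89.96  -0.18 -86.17]
```

View pics/s_c4.png

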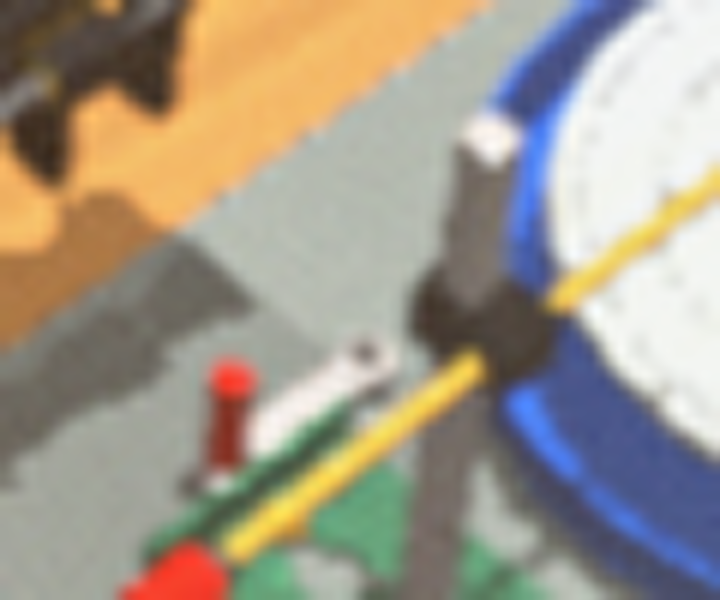

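Call:
{"fn": "carry_out", "kwargs": {
  "targets": [
    [[0, 20, 6], [0, 0, 0]],
    [[0, 35, 15], [0, 0, 0]],
    [[0, 27, 12], [0, 0, 0]],
    [[0, 8, 2], [0, 0, 0]],
    [[0, 0, 2], [0, 0, 0]],
    [[0, 0, 2], [0, 0, 0]],
    [[0, 0, 2], [0, 0, 0]],
    [[0, 0, 2], [0, 0, 0]]
  ],
  "jaw": 0
}}

```text
time_s: 22.45
tool_pos: [0.4904, 0.0123, 0.0367]
tool_rot: [-89.9, -0.1, -86.1]
force: [-0.2, -0.5, -0.3]
grip_width: 0.0005
```

Call:
{"fn": "carry_out", "kwargs": {
  "targets": [
    [[0, 0, 1], [0, 0, 0]],
    [[0, 0, 1], [0, 0, 0]],
    [[0, 0, 1], [0, 0, 0]]
  ]
}}

```text
time_s: 22.75
tool_pos: [0.4921, 0.0125, 0.0356]
tool_rot: [-90.0, -0.0, -86.1]
force: [-1.9, -0.2, 1.3]
grip_width: 0.0001
```

Call:
{"fn": "carry_out", "kwargs": {
  "targets": [
    [[0, 0, 1], [0, 0, 0]],
    [[0, 0, 1], [0, 0, 0]],
    [[0, 0, 1], [0, 0, 0]]
  ]
}}

```text
time_s: 23.05
tool_pos: [0.4923, 0.0125, 0.0347]
tool_rot: [-90.4, -0.0, -86.1]
force: [-10.0, -0.0, 7.4]
grip_width: 0.0005
```

Call:
{"fn": "carry_out", "kwargs": {
  "targets": [
    [[0, 0, 1], [0, 0, 0]],
    [[0, 0, 1], [0, 0, 0]],
    [[0, 0, 1], [0, 0, 0]]
  ]
}}

```text
time_s: 23.35
tool_pos: [0.4924, 0.0124, 0.0342]
tool_rot: [-90.7, -0.1, -86.1]
force: [-16.2, -0.5, 12.7]
grip_width: 0.0004
```

Call:
{"fn": "carry_out", "kwargs": {
  "targets": [
    [[0, 0, -6], [0, 0, 0]],
    [[0, -10, -20], [0, 0, 0]],
    [[0, -40, -14], [0, 0, 0]],
    [[0, -50, 0], [0, 0, 0]],
    [[0, -50, 0], [0, 0, 0]],
    [[0, -50, 0], [0, 0, 0]],
    [[0, -45, 0], [0, 0, 0]],
    [[0, 0, 0], [0, -8, 0]],
    [[0, 0, 0], [0, -8, 0]],
    [[0, 0, 0], [0, -8, 0]],
    [[0, 0, 0], [0, -8, 0]],
    [[0, 0, 0], [0, -8, 0]]
  ],
  "jaw": 0.6
}}

```text
time_s: 24.55
tool_pos: [0.4591, 0.0104, 0.2806]
tool_rot: [-89.9, -0.1, -45.8]
force: [-0.5, -0.1, -0.9]
grip_width: 0.0524
```

Call:
{"fn": "carry_out", "kwargs": {
  "targets": [
    [[0, 0, 0], [0, -8, 0]],
    [[0, 0, 0], [0, -8, 0]],
    [[0, 0, 0], [0, -8, 0]],
    [[0, 0, 0], [0, -8, 0]],
    [[0, 0, 0], [0, -8, 0]],
    [[0, 0, 0], [0, -8, 0]],
    [[0, 0, 0], [0, -2, 0]],
    [[0, 0, 0], [0, 0, 0]]
  ]
}}

```text
time_s: 25.35
tool_pos: [0.4589, 0.0104, 0.2805]
tool_rot: [-90.0, -0.1, 3.9]
force: [0.4, 0.1, 0.3]
grip_width: 0.0522
```

```bash
python3 cat.py s_c5.png
python3 - <<'E'
from mv import *
d=np.load("deck.npy");mv(*deckpt(16,-133,220),np.degrees(d[2]))
t=env.read_camera("top");s=np.load("s_cat.npy")
cv2.imwrite("pics/t_k.png",t[:,:,::-1]);crop("scene",s,290,130,430,250,5,"s_k.png")
E
```

```text
red [338.64594595 198.75315315]
angle 1.5300000000000002 0.9548612972276947
t 25.4 pos [0.4589 0.0104 0.2805] yaw 3.85 turn_y 0.0 shift in new frame mm [ 49.5 245.5  -1.6] F [ 0.9 -0.1 -0.2] w 52.3 rot [-9.001e+01 -6.000e-02  3.850e+00]
t 25.4 pos [0.4589 0.0104 0.2805] yaw 3.85 turn_y -0.03 shift in new frame mm [ 155.    54.5 -135.6] F [ 0.9 -0.1 -0.2] w 52.3 rot [-9.001e+01 -6.000e-02  3.850e+00]
```

View pics/t_k.png

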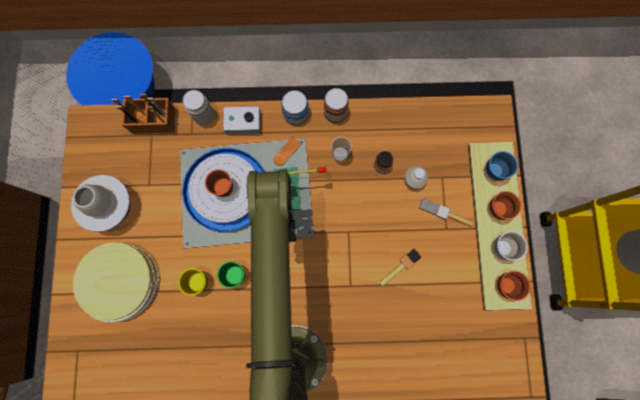

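View pics/s_k.png

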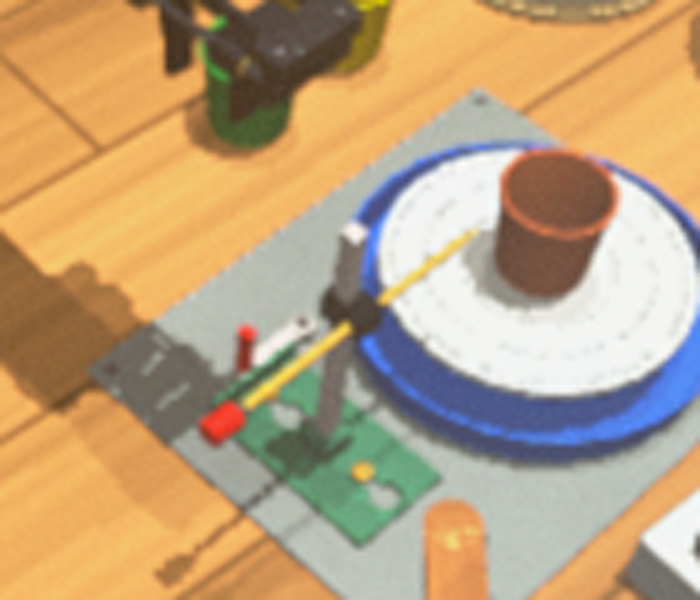

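Run:
```python
from mv import *
from fit import T
d=np.load("deck.npy");t=cv2.imread("pics/t_k.png")[:,:,::-1];s=np.load("s_cat.npy")
def red(im,b,m=120):
    x0,y0,x1,y1=b;h=cv2.cvtColor(np.ascontiguousarray(im[y0:y1,x0:x1]),cv2.COLOR_RGB2HSV).astype(int);w=((h[...,0]<7)|(h[...,0]>173))*(h[...,1]>160)*1.;yy,xx=np.mgrid[y0:y1,x0:x1];print(w.sum());return np.array([(w*xx).sum(),(w*yy).sum()])/w.sum()
a=red(t,(314,164,330,176));b=red(s,(328,207,340,222));P=tri(b,a)
inv=lambda P:(T([0,0,-d[2]],0)(np.atleast_2d(P)-[d[0],d[1],.006])*1e3).round(1)
print(a,b,P,"deck",inv(P),"pred",proj("top",[deckpt(16,-133,180)]),proj("scene",[deckpt(16,-133,180)]))
from scipy.optimize import least_squares
r=least_squares(lambda q:np.r_[proj("top",[deckpt(16,-133+q[1],180-q[0])])[0]-a,proj("scene",[deckpt(16,-133+q[1],180-q[0])])[0]-b],[0,0]);print(r.x,r.fun)
# tip
for q in((471,235),):
  print("tip at", inv(tri(np.array(q)/5+[289.6,129.6],(0,0)) ) if 0 else "", proj("scene",[deckpt(16,121+r.x[1],180-r.x[0])]),np.array(q)/5+[289.6,129.6])
```

```text
34.0
44.0
[322.08823529 169.05882353] [334.02272727 213.90909091] [ 0.62361699 -0.1142084   0.18509531] deck [[  17.  -132.9  179.1]] pred [[321.9503195  169.14558192]] [[333.56595707 213.62727829]]
[1.2472698  0.28132643] [-0.22254944  0.1899792  -0.40837996 -0.10677104]
tip at  [[385.16746179 174.31504162]] [383.8 176.6]
```

Call:
{"fn": "carry_out", "kwargs": {
  "targets": [
    [[10, 0, -25], [0, 0, 0]],
    [[25, 0, -35], [0, 0, 0]],
    [[30, 0, -30], [0, 0, 0]],
    [[30, 0, -25], [0, 0, 0]],
    [[30, 0, -15], [0, 0, 0]],
    [[20, 10, -5], [0, 0, 0]],
    [[10.5, 20, -0.6], [0, 0, 0]],
    [[0, 30, 0], [0, 0, 0]],
    [[0, 30, 0], [0, 0, 0]],
    [[0, 18, 0], [0, 0, 0]],
    [[0, 6, 0], [0, 0, 0]],
    [[0, 0, 0], [0, 0, 0]]
  ]
}}

```text
time_s: 26.65
tool_pos: [0.6225, -0.1144, 0.1657]
tool_rot: [-90.0, 0.1, 3.9]
force: [-0.3, -0.3, 0.7]
grip_width: 0.0518
```

Run:
```python
from mv import *
d=np.load("deck.npy");mv(*deckpt(16.5,-133,160),np.degrees(d[2]))
s=env.read_camera("scene");crop("scene",s,290,130,430,250,5,"s_k2.png")
```

```text
t 26.65 pos [ 0.6225 -0.1144  0.1657] yaw 3.86 turn_y -0.02 shift in new frame mm [ 0.6 -0.3  0.1] F [-0.3 -0.3  0.7] w 51.8 rot [-8.997e+01  7.000e-02  3.860e+00]
```

View pics/s_k2.png

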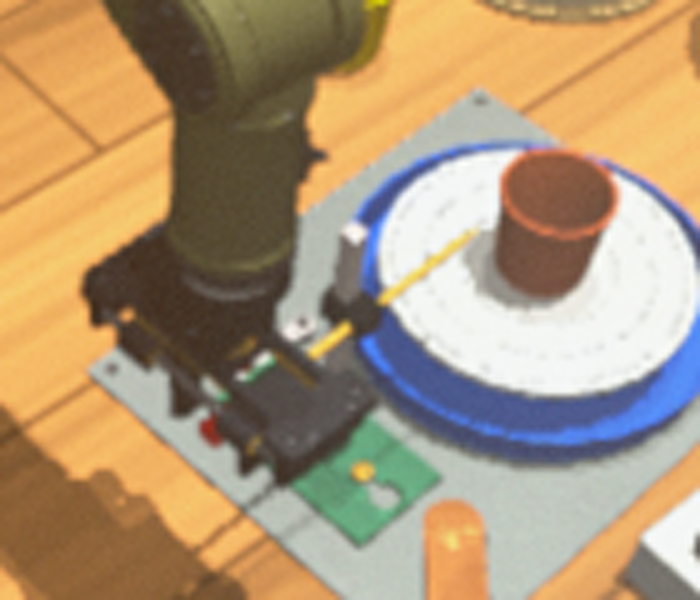

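Call:
{"fn": "carry_out", "kwargs": {
  "targets": [
    [[0.3, 0, 0], [0, 0, 0]],
    [[0, 0, 0], [0, 0, 0]],
    [[0, 0, 0], [0, 0, 0]],
    [[0, 0, 0], [0, 0, 0]],
    [[0, 0, 0], [0, 0, 0]],
    [[0, 0, 0], [0, 0, 0]]
  ],
  "jaw": 0,
  "squeeze": 15
}}

```text
time_s: 27.3
tool_pos: [0.6232, -0.1144, 0.1665]
tool_rot: [-90.0, -0.0, 3.9]
force: [-0.7, 0.0, -0.4]
grip_width: 0.0191
```

Call:
{"fn": "carry_out", "kwargs": {
  "targets": [
    [[0, 2, 0], [0, 0, 0]],
    [[0, 4, 0], [0, 0, 0]],
    [[0, 6, 0], [0, 0, 0]],
    [[0, 6, 0], [0, 0, 0]],
    [[0, 6, 0], [0, 0, 0]],
    [[0, 6, 0], [0, 0, 0]],
    [[0, 6, 0], [0, 0, 0]],
    [[0, 3, 0], [0, 0, 0]],
    [[0, 2, 0], [0, 0, 0]],
    [[0, 0, 0], [0, 0, 0]]
  ]
}}

```text
time_s: 28.3
tool_pos: [0.6231, -0.1144, 0.1251]
tool_rot: [-90.0, 0.0, 3.9]
force: [0.3, -0.1, 0.4]
grip_width: 0.0194
```

Run:
```python
from mv import *
d=np.load("deck.npy");mv(*deckpt(16.5,-133,117),np.degrees(d[2]))
s=env.read_camera("scene");crop("scene",s,290,130,430,250,5,"s_k3.png");crop("scene",s,360,150,430,210,10,"s_k3b.png")
t=env.read_camera("top");crop("top",t,180,140,340,240,5,"t_k3.png")
np.save("s_k3.npy",s);np.save("t_k3.npy",t)
```

```text
t 28.3 pos [ 0.6231 -0.1144  0.1251] yaw 3.89 turn_y 0.01 shift in new frame mm [0.1 2.1 0.1] F [ 0.3 -0.1  0.4] w 19.4 rot [-9.00e+01  2.00e-02  3.89e+00]
```

View pics/s_k3b.png

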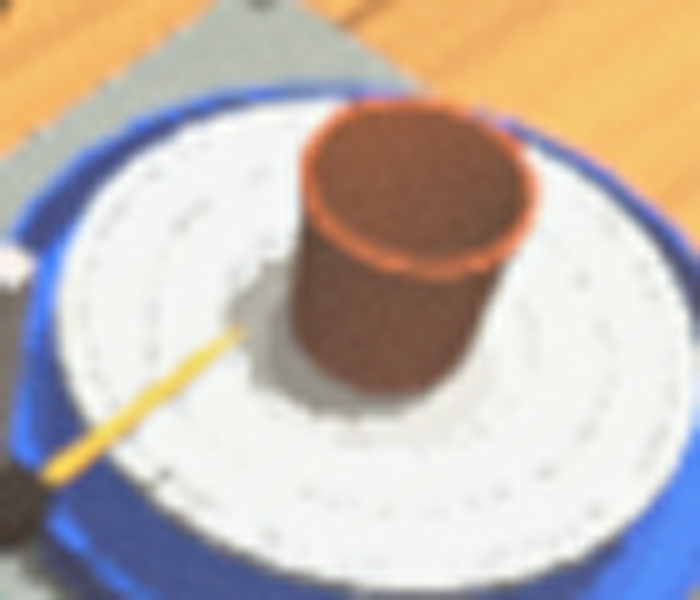

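View pics/t_k3.png

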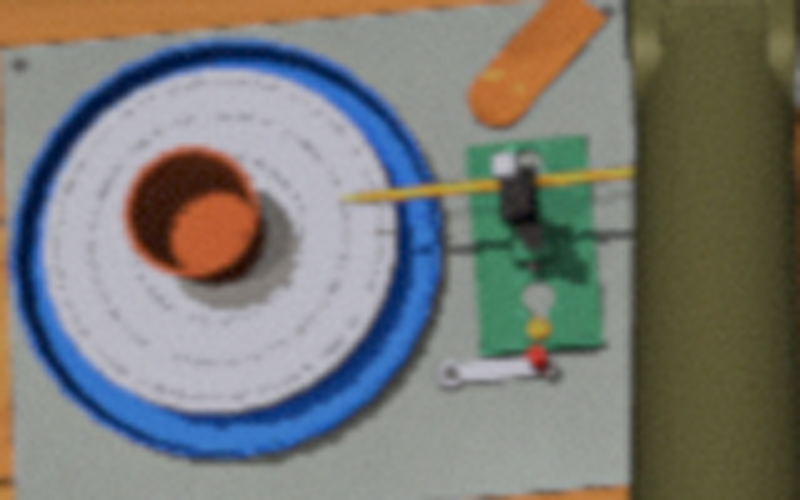

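Run:
```python
from mv import *
from fit import T
d=np.load("deck.npy")
inv=lambda P:(T([0,0,-d[2]],0)(np.atleast_2d(P)-[d[0],d[1],.006])*1e3).round(1)
print("tip tri",inv(tri((383.7,182.5),(248.6,179.6))))
print("pred tip(121,137)",proj("scene",[deckpt(16,121,137)]),proj("top",[deckpt(16,121,137)]))
# rod line: fit yellow centroids at columns
for n,f,r in(("scene","s_k3.npy",(366,381)),("top","t_k3.npy",(253,300))):
    im=np.load(f);h=cv2.cvtColor(im,cv2.COLOR_RGB2HSV).astype(float)
    pts=[]
    for c in range(*r):
        pl=proj(n,[deckpt(16,121,137),deckpt(16,40,137)]);y=np.interp(c,*(pl[np.argsort(pl[:,0])].T))
        rows=np.arange(int(y)-4,int(y)+6);w=np.clip(h[rows,c,1]-100,0,None)*((h[rows,c,0]>15)&(h[rows,c,0]<35))
        if w.sum()>40: pts.append((c,(w*rows).sum()/w.sum()))
    pts=np.array(pts)
    for z in(131,133,135,137,139):
        pl=proj(n,[deckpt(16,121,z),deckpt(16,30,z)]);pl=pl[np.argsort(pl[:,0])];print(n,z,np.median(pts[:,1]-np.interp(pts[:,0],*pl.T)).round(2),len(pts))
s=np.load("s_k3.npy");t=np.load("t_k3.npy")
print("rim tri",inv(tri((360+41.8-.45,150+18.5-.45),(180+193/5-.4,140+212/5-.4))))
```

```text
tip tri [[ 16.3 118.5 135.6]]
pred tip(121,137) [[383.43476124 181.99502804]] [[247.17910174 179.17469494]]
scene 131 -0.18 14
scene 133 0.12 14
scene 135 0.42 14
scene 137 0.72 14
scene 139 1.02 14
top 131 -0.38 38
top 133 -0.24 38
top 135 -0.09 38
top 137 0.05 38
top 139 0.2 38
rim tri [[ 16.  219.7 138.7]]
```

Call:
{"fn": "carry_out", "kwargs": {
  "targets": [
    [[0, 0.8, 2], [0, 0, 0]],
    [[0, 0, 5], [0, 0, 0]],
    [[0, 0, 7], [0, 0, 0]],
    [[0, 0, 7], [0, 0, 0]],
    [[0, 0, 7], [0, 0, 0]],
    [[0, 0, 7], [0, 0, 0]],
    [[0, 0, 6], [0, 0, 0]],
    [[0, 0, 3], [0, 0, 0]],
    [[0, 0, 1], [0, 0, 0]],
    [[0, 0, 0], [0, 0, 0]],
    [[0, 0, 0], [0, 0, 0]]
  ]
}}

```text
time_s: 29.5
tool_pos: [0.62, -0.0688, 0.1245]
tool_rot: [-89.9, 0.0, 3.9]
force: [0.4, 1.6, 0.9]
grip_width: 0.0199
```

```bash
cat > tp.py <<'E'
from mv import *
import sys
k=sys.argv[1]
d=np.load("deck.npy");mv(*deckpt(16.5,-133+54,117),np.degrees(d[2]))
s=env.read_camera("scene");crop("scene",s,370,150,425,200,12,f"s_{k}.png")
t=env.read_camera("top");crop("top",t,195,155,260,205,10,f"t_{k}.png")
np.save(f"s_{k}.npy",s);np.save(f"t_{k}.npy",t)
E
python3 tp.py q1
```

```text
t 29.5 pos [ 0.62   -0.0688  0.1245] yaw 3.9 turn_y 0.02 shift in new frame mm [0.1 1.5 8.3] F [0.4 1.6 0.9] w 19.9 rot [-8.994e+01  1.000e-02  3.900e+00]
```

View pics/s_q1.png

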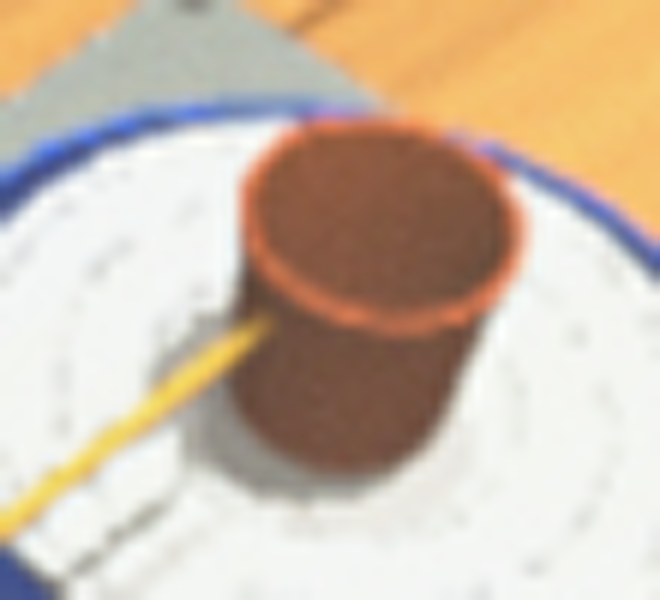

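View pics/t_q1.png

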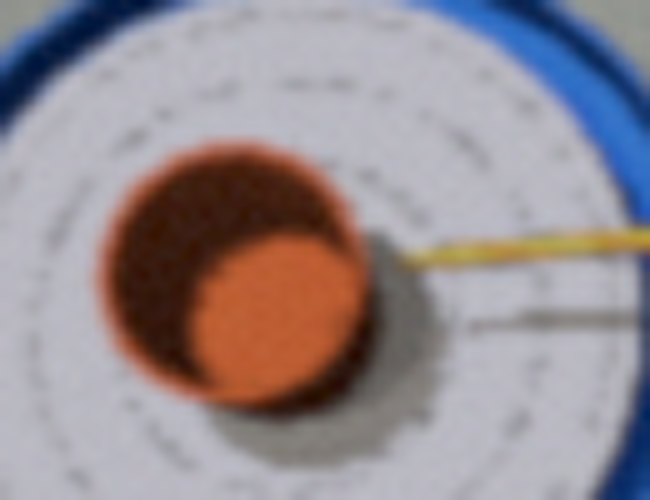

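Call:
{"fn": "carry_out", "kwargs": {
  "targets": [
    [[0, 0, 2], [0, 0, 0]],
    [[0, 0, 2], [0, 0, 0]],
    [[0, 0, 1], [0, 0, 0]],
    [[0, 0, 0], [0, 0, 0]],
    [[0, 0, 0], [0, 0, 0]]
  ]
}}

```text
time_s: 30.1
tool_pos: [0.6197, -0.0646, 0.1246]
tool_rot: [-90.0, 0.0, 3.9]
force: [0.3, -0.7, 0.8]
grip_width: 0.0196
```

```bash
python3 tp.py q2
```

```text
t 30.1 pos [ 0.6197 -0.0646  0.1246] yaw 3.89 turn_y 0.01 shift in new frame mm [0.  1.6 4.1] F [ 0.3 -0.7  0.8] w 19.6 rot [-90.01   0.     3.89]
```

View pics/t_q2.png

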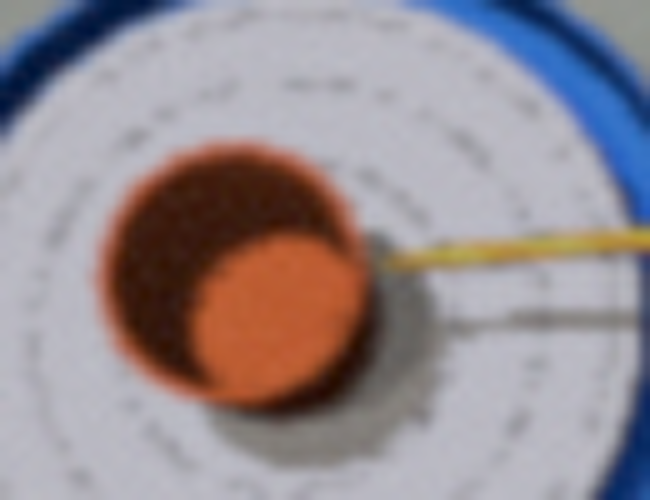

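View pics/s_q2.png

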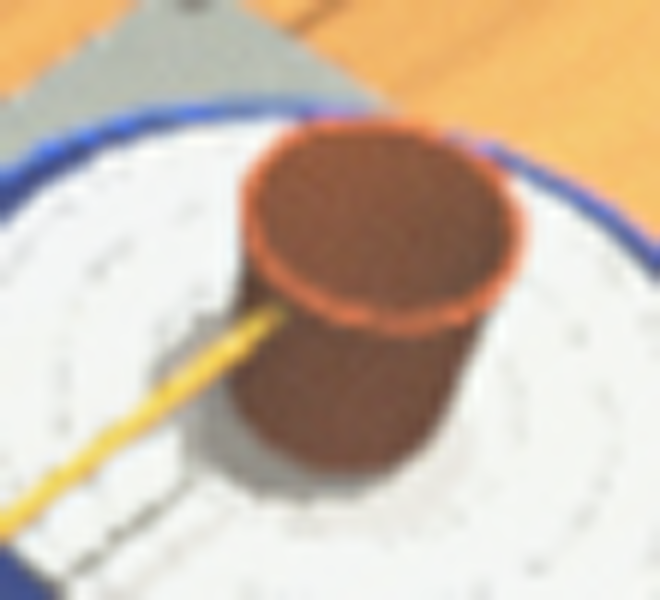

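Call:
{"fn": "carry_out", "kwargs": {
  "targets": [
    [[0, 0, 0.5], [0, 0, 0]],
    [[0, 0, 0.5], [0, 0, 0]]
  ]
}}

```text
time_s: 30.4
tool_pos: [0.6197, -0.0636, 0.1246]
tool_rot: [-90.0, 0.0, 3.9]
force: [0.9, -1.0, 1.0]
grip_width: 0.0192
```

Call:
{"fn": "carry_out", "kwargs": {
  "targets": [
    [[0, 0, 0.5], [0, 0, 0]],
    [[0, 0, 0.5], [0, 0, 0]]
  ]
}}

```text
time_s: 30.6
tool_pos: [0.6196, -0.0625, 0.1246]
tool_rot: [-90.0, -0.0, 3.9]
force: [0.4, -1.6, 0.9]
grip_width: 0.0195
```

Call:
{"fn": "carry_out", "kwargs": {
  "targets": [
    [[0, 0, 0.4], [0, 0, 0]],
    [[0, 0, 0.4], [0, 0, 0]]
  ]
}}

```text
time_s: 30.8
tool_pos: [0.6195, -0.0617, 0.1246]
tool_rot: [-90.0, 0.0, 3.9]
force: [0.4, -0.2, 0.8]
grip_width: 0.0193
```

```bash
python3 tp.py q3
python3 - <<'E'
import numpy as np
a=np.load("t_q2.npy").astype(int);b=np.load("t_q3.npy").astype(int)
print(np.abs(a-b)[165:200,200:240].mean(2).max())
E
```

```text
t 30.8 pos [ 0.6195 -0.0617  0.1246] yaw 3.89 turn_y 0.01 shift in new frame mm [0.  1.6 1.2] F [ 0.4 -0.2  0.8] w 19.3 rot [-90.     0.     3.89]
11.333333333333334
```

View pics/t_q3.png

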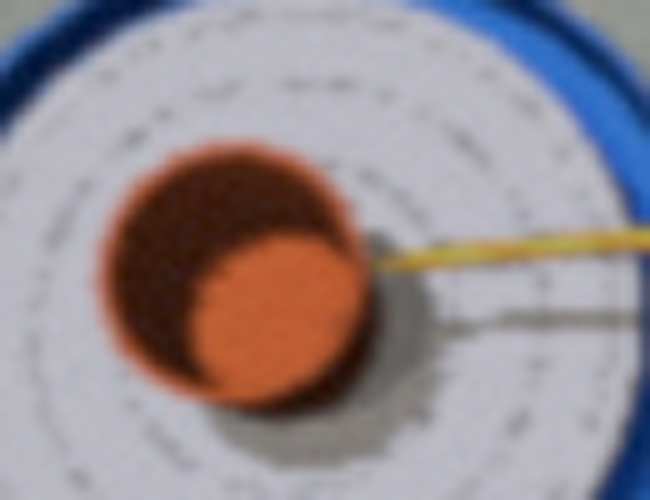

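View pics/s_q3.png

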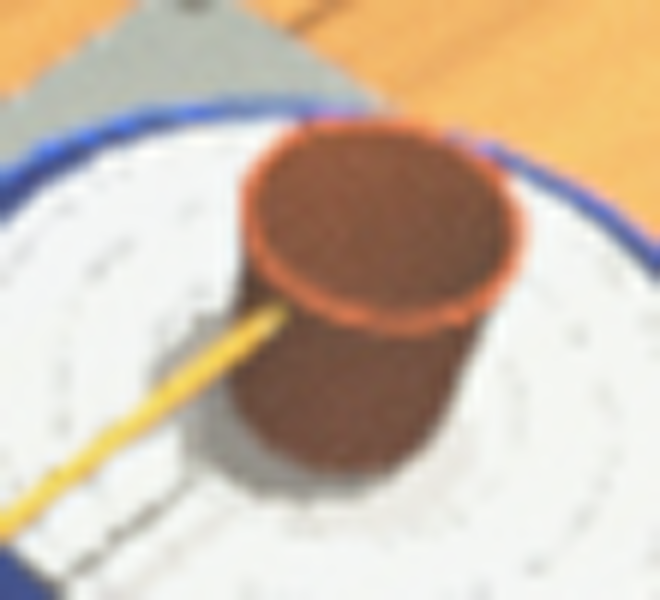

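```bash
cat > pm.py <<'E'
import numpy as np,cv2,sys
def sh(cam,a,b,box):
    x0,y0,x1,y1=box;g=lambda k:cv2.cvtColor(np.load(f"{cam}_{k}.npy")[y0:y1,x0:x1],cv2.COLOR_RGB2GRAY).astype(np.float32)
    W=np.eye(2,3,dtype=np.float32);A=np.load(f"{cam}_{a}.npy")[...,0][y0:y1,x0:x1].astype(np.float32);B=np.load(f"{cam}_{b}.npy")[...,0][y0:y1,x0:x1].astype(np.float32)
    _,W=cv2.findTransformECC(A,B,W,cv2.MOTION_TRANSLATION,(3,200,1e-6));return W[:,2].round(3)
for k in sys.argv[1:]:
    print(k,"top",sh("t","q1",k,(202,166,231,196)),"scene",sh("s","q1",k,(394,157,416,178)))
E
python3 pm.py q2 q3
```

```text
q2 top [ 0.001 -0.001] scene [-0.003  0.026]
q3 top [-0.004 -0.007] scene [-0.015  0.015]
```

Call:
{"fn": "carry_out", "kwargs": {
  "targets": [
    [[0, 0, 0.4], [0, 0, 0]],
    [[0, 0, 0.4], [0, 0, 0]],
    [[0, 0, 0], [0, 0, 0]]
  ]
}}

```text
time_s: 31.2
tool_pos: [0.6195, -0.0608, 0.1247]
tool_rot: [-90.0, -0.0, 3.9]
force: [0.9, -1.6, 1.3]
grip_width: 0.0195
```

```bash
python3 tp.py q4;python3 pm.py q4
```

```text
t 31.2 pos [ 0.6195 -0.0608  0.1247] yaw 3.9 turn_y 0.02 shift in new frame mm [0.  1.7 0.3] F [ 0.9 -1.6  1.3] w 19.5 rot [-90.   -0.    3.9]
q4 top [ 0.003 -0.005] scene [-0.014 -0.001]
```

Call:
{"fn": "carry_out", "kwargs": {
  "targets": [
    [[0, 0, 0.3], [0, 0, 0]],
    [[0, 0, 0.3], [0, 0, 0]],
    [[0, 0, 0], [0, 0, 0]]
  ]
}}

```text
time_s: 31.6
tool_pos: [0.6195, -0.0603, 0.1246]
tool_rot: [-90.0, -0.0, 3.9]
force: [1.1, -1.0, 0.5]
grip_width: 0.0194
```

```bash
python3 tp.py q5;python3 pm.py q5
```

```text
t 31.6 pos [ 0.6195 -0.0603  0.1246] yaw 3.9 turn_y 0.01 shift in new frame mm [ 0.   1.6 -0.2] F [ 1.1 -1.   0.5] w 19.4 rot [-90.   -0.    3.9]
q5 top [-0.    -0.002] scene [-0.016  0.017]
```

Call:
{"fn": "carry_out", "kwargs": {
  "targets": [
    [[0, 0, 0.3], [0, 0, 0]],
    [[0, 0, 0.3], [0, 0, 0]],
    [[0, 0, 0], [0, 0, 0]]
  ]
}}

```text
time_s: 32.0
tool_pos: [0.6194, -0.0596, 0.1246]
tool_rot: [-90.0, 0.0, 3.9]
force: [1.0, -1.5, 0.8]
grip_width: 0.0194
```

```bash
python3 tp.py q6;python3 pm.py q6
```

```text
t 32.0 pos [ 0.6194 -0.0596  0.1246] yaw 3.9 turn_y 0.01 shift in new frame mm [ 0.   1.6 -0.8] F [ 1.  -1.5  0.8] w 19.4 rot [-90.    0.    3.9]
q6 top [-0.015 -0.002] scene [-0.008  0.008]
```

View pics/t_q6.png

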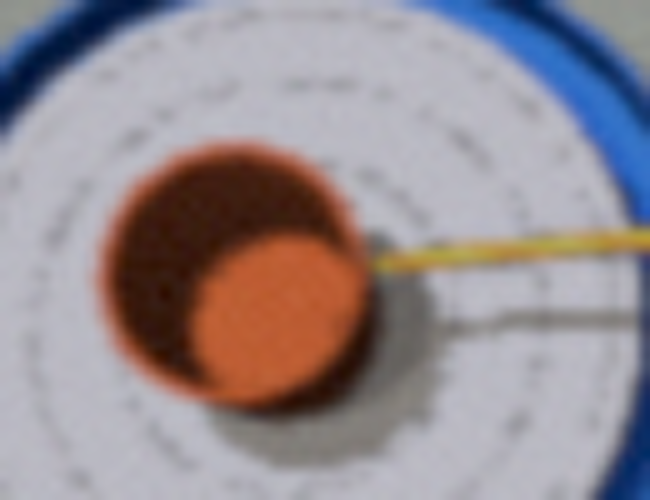

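Call:
{"fn": "carry_out", "kwargs": {
  "targets": [
    [[0, 0, 0.2], [0, 0, 0]],
    [[0, 0, 0.2], [0, 0, 0]],
    [[0, 0, 0], [0, 0, 0]]
  ]
}}

```text
time_s: 32.4
tool_pos: [0.6194, -0.0592, 0.1246]
tool_rot: [-90.0, 0.0, 3.9]
force: [0.3, -1.1, 0.9]
grip_width: 0.0193
```

```bash
python3 tp.py q7;python3 tp.py q7b;python3 pm.py q7 q7b
```

```text
t 32.4 pos [ 0.6194 -0.0592  0.1246] yaw 3.9 turn_y 0.02 shift in new frame mm [ 0.   1.6 -1.2] F [ 0.3 -1.1  0.9] w 19.3 rot [-90.    0.    3.9]
t 32.5 pos [ 0.6194 -0.0593  0.1246] yaw 3.9 turn_y 0.02 shift in new frame mm [ 0.   1.6 -1.2] F [ 0.8 -0.2  1. ] w 19.3 rot [-90.    0.    3.9]
q7 top [-0.008  0.   ] scene [-0.017  0.006]
q7b top [ 0.005 -0.001] scene [-0.006  0.022]
```

Pot unmoved still. Another half millimetre at a time.

Call:
{"fn": "carry_out", "kwargs": {
  "targets": [
    [[0, 0, 0.3], [0, 0, 0]],
    [[0, 0, 0.2], [0, 0, 0]],
    [[0, 0, 0], [0, 0, 0]]
  ]
}}

```text
time_s: 32.9
tool_pos: [0.6193, -0.0588, 0.1246]
tool_rot: [-90.0, 0.0, 3.9]
force: [1.5, -0.8, 1.3]
grip_width: 0.0194
```

```bash
python3 tp.py q8;python3 tp.py q8b;python3 pm.py q8 q8b
```

```text
t 32.9 pos [ 0.6193 -0.0588  0.1246] yaw 3.9 turn_y 0.02 shift in new frame mm [ 0.   1.6 -1.7] F [ 1.5 -0.8  1.3] w 19.4 rot [-90.    0.    3.9]
t 33.0 pos [ 0.6194 -0.0587  0.1246] yaw 3.9 turn_y 0.02 shift in new frame mm [ 0.   1.6 -1.7] F [ 0.5 -1.1  1.5] w 19.5 rot [-90.   -0.    3.9]
q8 top [-0.006  0.003] scene [-0.019  0.003]
q8b top [-0.008 -0.006] scene [-0.019  0.015]
```

Call:
{"fn": "carry_out", "kwargs": {
  "targets": [
    [[0, 0, 0.3], [0, 0, 0]],
    [[0, 0, 0.3], [0, 0, 0]],
    [[0, 0, 0], [0, 0, 0]]
  ]
}}

```text
time_s: 33.4
tool_pos: [0.6193, -0.0582, 0.1246]
tool_rot: [-90.0, 0.0, 3.9]
force: [1.2, -0.5, 0.1]
grip_width: 0.0193
```

```bash
python3 tp.py q9;python3 tp.py q9b;python3 pm.py q9 q9b
```

```text
t 33.4 pos [ 0.6193 -0.0582  0.1246] yaw 3.89 turn_y 0.01 shift in new frame mm [ 0.   1.6 -2.3] F [ 1.2 -0.5  0.1] w 19.3 rot [-90.01   0.     3.89]
t 33.5 pos [ 0.6193 -0.0582  0.1247] yaw 3.9 turn_y 0.01 shift in new frame mm [ 0.   1.7 -2.3] F [ 0.  -1.6  1. ] w 19.2 rot [-90.   -0.    3.9]
q9 top [-0.007  0.003] scene [-0.001  0.026]
q9b top [ 0.008 -0.002] scene [-0.024  0.002]
```

View pics/t_q9.png

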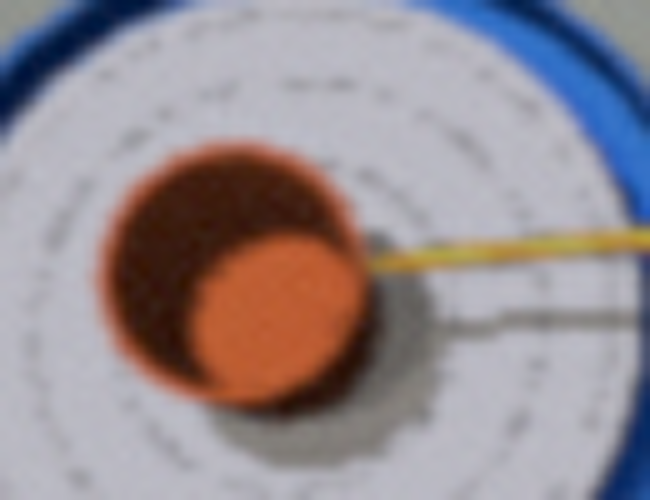

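View pics/s_q9.png

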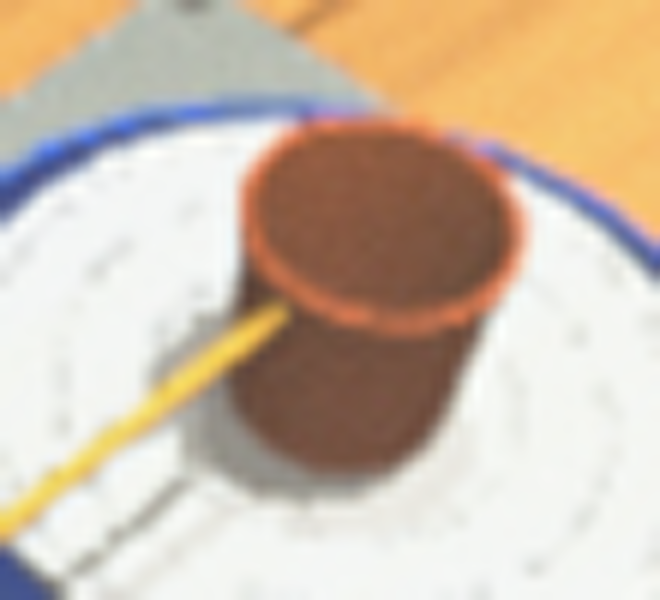

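Run:
```python
import numpy as np
pos={"q1":-68.8,"q2":-64.6,"q3":-61.7,"q4":-60.8,"q5":-60.3,"q6":-59.6,"q7":-59.2,"q7b":-59.2,"q8":-58.8,"q8b":-58.8,"q9":-58.2,"q9b":-58.2}
for k in pos:
    t=np.load(f"t_{k}.npy").astype(float);s=np.load(f"s_{k}.npy").astype(float)
    a=t[178:185,232:255];A=(a[...,0]+a[...,1]-2*a[...,2]).clip(0).sum()
    r=s[172:183,384:397];B=(r[...,1]-r[...,2]-15).clip(0).sum()
    # per-pixel values near tip in top, row of rod
    print(k,pos[k],round(A),round(B), (t[179:184,230:238,1]-t[179:184,230:238,2]).sum(0).round().tolist())
```

```text
q1 -68.8 6821 1946 [152.0, 94.0, 28.0, 15.0, 24.0, 58.0, 86.0, 92.0]
q2 -64.6 7436 2279 [146.0, 98.0, 52.0, 59.0, 86.0, 89.0, 113.0, 104.0]
q3 -61.7 7871 2467 [150.0, 100.0, 68.0, 81.0, 93.0, 114.0, 148.0, 139.0]
q4 -60.8 7906 2494 [149.0, 105.0, 73.0, 92.0, 103.0, 127.0, 143.0, 143.0]
q5 -60.3 8056 2544 [157.0, 109.0, 68.0, 110.0, 131.0, 133.0, 146.0, 147.0]
q6 -59.6 8271 2568 [149.0, 113.0, 106.0, 140.0, 134.0, 133.0, 152.0, 152.0]
q7 -59.2 8251 2557 [159.0, 111.0, 100.0, 132.0, 135.0, 135.0, 146.0, 152.0]
q7b -59.2 8268 2557 [150.0, 112.0, 100.0, 136.0, 137.0, 133.0, 152.0, 150.0]
q8 -58.8 8363 2524 [153.0, 129.0, 120.0, 130.0, 127.0, 135.0, 160.0, 158.0]
q8b -58.8 8314 2535 [156.0, 131.0, 118.0, 135.0, 127.0, 130.0, 156.0, 154.0]
q9 -58.2 8321 2585 [148.0, 128.0, 114.0, 129.0, 130.0, 137.0, 153.0, 158.0]
q9b -58.2 8286 2557 [154.0, 128.0, 121.0, 134.0, 128.0, 132.0, 159.0, 154.0]
```

Call:
{"fn": "carry_out", "kwargs": {
  "targets": [
    [[0, 0, 0.3], [0, 0, 0]],
    [[0, 0, 0.3], [0, 0, 0]],
    [[0, 0, 0], [0, 0, 0]]
  ]
}}

```text
time_s: 33.9
tool_pos: [0.6193, -0.058, 0.1246]
tool_rot: [-90.0, -0.0, 3.9]
force: [1.1, -2.5, 0.4]
grip_width: 0.0193
```

```bash
python3 tp.py q10;python3 tp.py q10b;python3 pm.py q10 q10b
python3 - <<'E'
import numpy as np
for k in["q10","q10b"]:
    t=np.load(f"t_{k}.npy").astype(float);s=np.load(f"s_{k}.npy").astype(float)
    a=t[178:185,232:255];A=(a[...,0]+a[...,1]-2*a[...,2]).clip(0).sum()
    r=s[172:183,384:397];B=(r[...,1]-r[...,2]-15).clip(0).sum()
    print(k,round(A),round(B), (t[179:184,230:238,1]-t[179:184,230:238,2]).sum(0).round().tolist())
for k in["q1","q3","q5","q6","q8","q9","q10"]:
    s=np.load(f"s_{k}.npy").astype(float);d=s[...,1]-s[...,2];print(k,[ [int(v) for v in d[r,389:398]] for r in(174,175,176)])
E
```

```text
t 33.9 pos [ 0.6193 -0.058   0.1246] yaw 3.88 turn_y -0.0 shift in new frame mm [ 0.   1.6 -2.5] F [ 1.1 -2.5  0.4] w 19.3 rot [-90.04  -0.     3.88]
t 34.0 pos [ 0.6193 -0.058   0.1246] yaw 3.88 turn_y -0.0 shift in new frame mm [ 0.   1.6 -2.5] F [ 1.7 -2.   1.7] w 19.6 rot [-90.03  -0.     3.88]
q10 top [-0.012 -0.004] scene [0.001 0.015]
q10b top [0.012 0.   ] scene [0.    0.006]
q10 8347 2538 [154.0, 129.0, 117.0, 132.0, 128.0, 140.0, 155.0, 156.0]
q10b 8318 2564 [151.0, 122.0, 115.0, 133.0, 129.0, 138.0, 155.0, 160.0]
q1 [[10, 12, 16, 16, 20, 31, 35, 33, 29], [8, 11, 19, 17, 12, 21, 29, 32, 32], [12, 27, 35, 31, 16, 17, 16, 19, 27]]
q3 [[8, 13, 16, 18, 27, 30, 35, 31, 26], [7, 17, 32, 45, 45, 23, 29, 34, 36], [17, 53, 77, 76, 63, 20, 18, 22, 28]]
q5 [[8, 13, 13, 18, 21, 31, 35, 34, 26], [9, 17, 30, 53, 50, 24, 26, 32, 34], [16, 55, 81, 93, 71, 23, 17, 19, 28]]
q6 [[8, 10, 11, 15, 24, 30, 36, 31, 29], [9, 16, 30, 53, 51, 22, 28, 34, 34], [20, 56, 82, 91, 73, 25, 18, 19, 28]]
q8 [[9, 10, 14, 16, 27, 30, 36, 31, 27], [9, 13, 31, 56, 57, 25, 27, 34, 34], [18, 55, 80, 91, 73, 22, 17, 19, 28]]
q9 [[8, 10, 14, 19, 24, 34, 37, 34, 26], [11, 15, 31, 55, 52, 26, 29, 34, 32], [21, 53, 82, 89, 76, 21, 18, 19, 29]]
q10 [[7, 14, 14, 21, 25, 30, 38, 33, 29], [9, 15, 29, 52, 55, 25, 28, 35, 34], [17, 54, 83, 91, 76, 26, 19, 19, 28]]
```

Contact is now felt (force building, the tip no longer advancing in the pictures, pot still). Releasing and backing off upward.

Call:
{"fn": "carry_out", "kwargs": {
  "targets": [
    [[0, 0, 0], [0, 0, 0]],
    [[0, 0, 0], [0, 0, 0]],
    [[0, 0, 0], [0, 0, 0]],
    [[0, 0, 0], [0, 0, 0]],
    [[0, 0, 0], [0, 0, 0]],
    [[0, -10, 0], [0, 0, 0]],
    [[0, -25, 0], [0, 0, 0]],
    [[0, -40, 0], [0, 0, 0]],
    [[0, -40, -20], [0, 0, 0]],
    [[0, -30, -40], [0, 0, 0]],
    [[0, 0, -40], [0, 0, 0]],
    [[0, 0, -40], [0, 0, 0]]
  ],
  "jaw": 0.6
}}

```text
time_s: 35.3
tool_pos: [0.6296, -0.1986, 0.2726]
tool_rot: [-90.1, -0.2, 3.9]
force: [0.6, -0.9, -0.1]
grip_width: 0.052
```

```bash
python3 tp.py z1; python3 pm.py z1
python3 - <<'E'
from h import *
s=np.load("s_z1.npy");t=np.load("t_z1.npy")
cv2.imwrite("pics/s_z1full.png",s[:,:,::-1]);cv2.imwrite("pics/t_z1full.png",t[:,:,::-1]);crop("scene",s,290,130,430,250,5,"s_z1m.png");crop("top",t,180,140,340,240,5,"t_z1m.png")
for k in["q8","q10","z1"]:
    t=np.load(f"t_{k}.npy").astype(float);s=np.load(f"s_{k}.npy").astype(float);d=s[...,1]-s[...,2]
    print(k,(t[179:184,230:238,1]-t[179:184,230:238,2]).sum(0).round().tolist(),[ [int(v) for v in d[r,389:398]] for r in(175,176)])
E
```

```text
t 35.3 pos [ 0.6296 -0.1986  0.2726] yaw 3.93 turn_y 0.05 shift in new frame mm [ -0.7 149.6 138.5] F [ 0.6 -0.9 -0.1] w 52.0 rot [-90.1   -0.22   3.93]
z1 top [ 0.005 -0.001] scene [-0.026  0.024]
q8 [153.0, 129.0, 120.0, 130.0, 127.0, 135.0, 160.0, 158.0] [[9, 13, 31, 56, 57, 25, 27, 34, 34], [18, 55, 80, 91, 73, 22, 17, 19, 28]]
q10 [154.0, 129.0, 117.0, 132.0, 128.0, 140.0, 155.0, 156.0] [[9, 15, 29, 52, 55, 25, 28, 35, 34], [17, 54, 83, 91, 76, 26, 19, 19, 28]]
z1 [147.0, 130.0, 116.0, 132.0, 132.0, 138.0, 153.0, 159.0] [[11, 18, 32, 53, 56, 25, 28, 33, 33], [20, 54, 85, 92, 76, 21, 18, 23, 25]]
```

View pics/s_z1m.png

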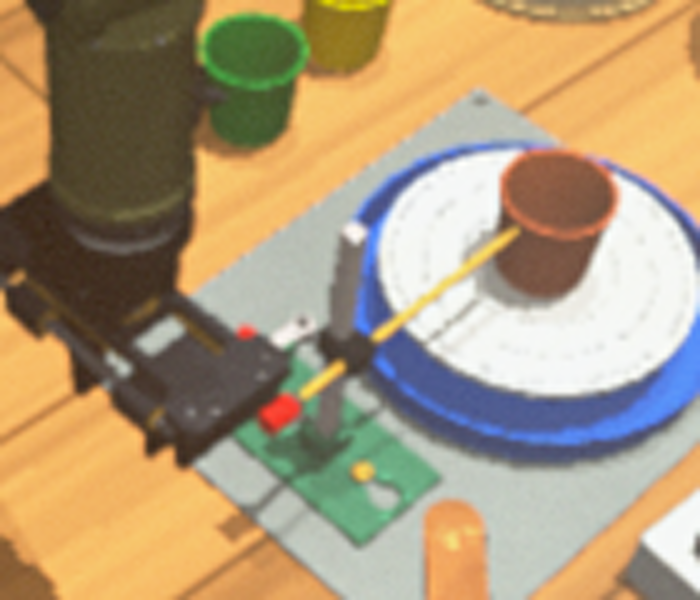

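View pics/t_z1full.png

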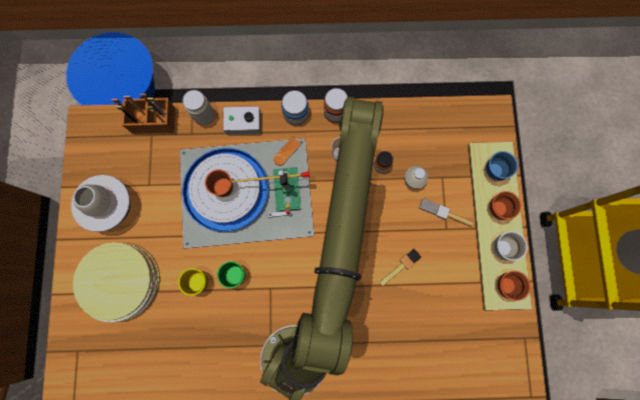

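View pics/s_z1.png

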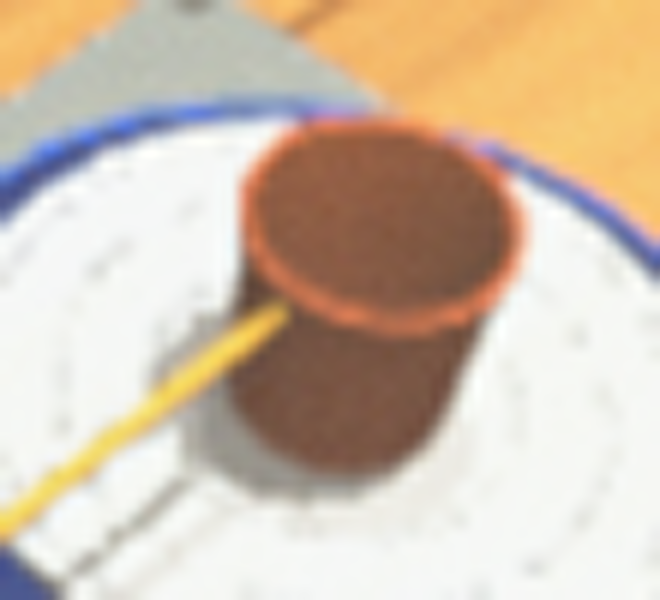

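Run:
```python
from mv import *
from scipy.optimize import least_squares
t=np.load("t_z1.npy");s=np.load("s_z1.npy")
def red(im,b):
    x0,y0,x1,y1=b;h=cv2.cvtColor(np.ascontiguousarray(im[y0:y1,x0:x1]),cv2.COLOR_RGB2HSV).astype(int);w=((h[...,0]<7)|(h[...,0]>173))*(h[...,1]>160)*1.;yy,xx=np.mgrid[y0:y1,x0:x1];return np.array([(w*xx).sum(),(w*yy).sum()])/w.sum(),w.sum()
a,na=red(t,(298,168,316,182));b,nb=red(s,(338,205,354,220));print(a,b,na,nb)
f=lambda q:np.r_[proj("top",[deckpt(16,-133+q[1],180-q[0])])[0]-a,proj("scene",[deckpt(16,-133+q[1],180-q[0])])[0]-b]
r=least_squares(f,[40,50]);print("carriage,pointer mm",r.x,r.fun.round(2))
```

```text
[305.74285714 174.        ] [345.25  212.025] 35.0 40.0
carriage,pointer mm [43.86287329 56.06837013] [-0.24 -0.08 -0.31  0.02]
```

Run:
```python
from cell import env
print(env.sign_off(), env.get_obs()["time_s"])
```

```text
the job is handed in; nothing more can be done
the job is handed in; nothing more can be done
```

The gauge is mounted and locked, the catch is shut, and the pointer touches the pot just below its rim. I handed the job in at about 35 s of the 67 s, with the gripper clear; sign-off reports no verdict.

**What I did, in order**
- **Mounting:** I lifted the gauge by its post and lowered it over both screw heads until its weight came off the arm.
- **Locking:** I pushed the lip until it stopped, at about 15 N. The camera fit then put it within about 0.5 mm of home in x and y.
- **Catch:** I swung it shut by its handle, then pushed on it from behind. It held without moving at 16 N.
- **Pointer:** I moved it by the knob, down to an estimated 3–5 mm below the rim. I then crept it in until the force rose to about 2 N and the tip stopped advancing in the pictures, and let go.

**Last checks**
- **Pot:** it showed no shift beyond the camera noise, which is under 0.1 mm.
- **Tip:** it did not move when the knob was released.
- **Gauge and catch:** both still looked in place in the last pictures.
- **Loose things on the bench:** all looked undisturbed except the beaker, which the arm partly hid in the last top view. I saw no contact with anything but the gauge, the catch and the pot.

**Checks that disagreed**
- **Catch angle:** the camera read about 1.53 rad rather than 1.57. I put this down to measurement error, since the catch did not move at 16 N.
- **Pointer reach:** the estimate from the knob came out about 2.5 mm past the modelled pot wall. I relied on the contact force and the pictures instead.

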